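Clamp a driver board in the tilted board holder

TASK

Get the motor driver board (the green one with the black finned heatsink) ready for soldering: lay it flat on the ledges of the slanted board holder, between the two jaws with its long edges along them and about centred sideways, without dropping it, and let go. Then roll the holder's recessed brass thumbwheel with a fingertip, its rim towards the right as seen from the robot, until the sliding jaw grips the board firmly against the lower jaw. Close the jaw by the wheel alone, never by pushing the jaw, and leave the other things on the bench where they are.

Things in the scene. Friction and masses are not known exactly. Their poses are not given: they have to be found in the camera images.
- board: Motor driver board: loose green circuit board, 90 mm (x) by 120 mm (y), 3.2 mm thick, about 0.22 kg, a black finned heatsink on its middle, parts up to 19 mm tall near its four corners. Origin: centre of the underside, z up. Starts flat on the bench mat (top at z = 0.002), heatsink up, yaw within +-0.6 rad. It may go in the holder either way round.
- heatsink (a point): Centre of the heatsink's flat top, 38 mm above the board's underside; axes as the board's. The heatsink is a solid block with fins, 60 mm along x, 36 mm along y, its foot on the board at 3 mm. Grip it across its 36 mm: beside it the board is bare to 20 mm either way along x, so there is room for fingers.
- holder: Board holder: fixed heavy grey stand, base 200 x 150 mm and 14 mm thick, carrying a slanted aluminium frame. Origin: centre of the base's underside; x points away from the robot within +-0.3 rad. 200 mm wide over its two side lock knobs (tight, not used), 145 mm tall.
- bed: Slanted frame of the holder, fixed at 30 degrees: x up the slope (away from the robot), y to the left seen from the robot, z square to the slope (up and towards the robot). Origin: middle of the lower fixed jaw, on its upright face at ledge level. Clamped, the board's origin is at about (0.045, 0, 0) here, its z along this z, its 120 mm edges along y.
- ledge (a point): Where the board's centre lies when it is clamped: (0.045, 0, 0) in the bed, axes as the bed's. Both jaws are stepped: a flat ledge at bed z = 0, 30 mm deep, reaching inward towards the other jaw, carries the board's edge; an upright step 9 mm high behind it grips the edge. Lower jaw 134 mm, upper 128 mm long along y.
- jaw: Upper, sliding jaw. Origin: middle of its upright face at ledge level, so its x in the bed's frame is the distance between the jaws: 98 to 102 mm at the start (the board is 90 mm), closing to 86 mm when empty. A self-locking screw through the thumbwheel drives it, 12 mm per turn; it does not yield to pushing and is not to be pushed.
- crown (a point): Crown (outermost point) of the thumbwheel's exposed rim, (0.144, 0, 0.014) in the bed, axes as the bed's; does not turn. Knurled brass wheel, 44 mm diameter, 14 mm thick, axis along bed x, sunk in a slot of the aluminium crosshead at the top of the slope; only 8 mm of rim, 34 mm long along y, stands above the crosshead's flat face (40 mm along x, 134 mm along y).
- wheel (a joint): Thumbwheel angle, rad: jaw distance = 86 mm + 1.91 mm per rad. Starts at 6.3 to 8.4 (stop: 8.6), falls as the jaw closes, about 2.1 when it meets the board. Rolling the rim at the crown towards bed -y (right, seen from the robot) closes. About 3 N along the rim turns it, 4 to 5 N clamps; it stays put. A fingertip pressed on with 8 to 15 N rolls it by friction, a stroke of about 1 rad at a time.
- controller: Bystander, to be left alone: handheld radio control box standing upright, orange front to the robot, two black knobs and a short aerial, 60 x 150 x 95 mm and 195 mm with the aerial. Origin: centre of its underside.
- gearmotor: Bystander, to be left alone: small steel gearmotor lying on a bent foot plate, about 135 mm long, 46 mm wide, 54 mm tall. Origin: centre of its underside.
- meter: Bystander, to be left alone: grey multimeter lying on its back, 170 x 85 mm, 45 mm tall. Origin: centre of its underside.
- spool: Bystander, to be left alone: solder wire spool standing on its flange, 60 mm diameter, 52 mm tall. Origin: centre of its underside.
- screwdriver: Bystander, to be left alone: black-handled screwdriver, 170 mm long, lying flat. Origin: centre of its underside (it lies along its x).
- logic_board: Bystander, to be left alone: smaller green circuit board without a heatsink on four brass feet, 80 x 100 mm, top of its white connector at 24 mm. Origin: centre of its underside.
- keypad: Bystander, to be left alone: black keypad unit lying flat, 75 x 125 mm, 30 mm tall. Origin: centre of its underside.
Not all that is in view belongs to the job. What is shaped like the holder but blue is not meant.

How it is judged:
On the way, in this order (a step that is already met when the one before it is completed fails the run):
1. the board lies flat on both ledges between the jaws, let go, the jaw not yet clamping (angle between the z axis of board and the z axis of bed, either way round below 0.07 rad and z of board in the frame of bed between -0.003 and 0.004 m and y of board in the frame of bed between -0.02 and 0.02 m and x of board in the frame of bed between 0.042 and 0.06 m and angle between the x axis of board and the x axis of bed, either way round below 0.15 rad and contact force between the fingers and board below 0.1 N and contact force between jaw and board below 3 N), for 0.2 s.
2. the jaw, driven by the wheel, grips the board (value of joint wheel below 3 rad and contact force between jaw and board above 5 N), for 0.2 s.
At the end, for the whole second after the job is handed in: The board rests flat on the ledges (within 4 degrees and 4 mm), its lower edge within 3 mm of the lower jaw and along it within 2.3 degrees, within 20 mm of the middle sideways, gripped by the sliding jaw with more than 5 N, everything at rest (angle between the z axis of board and the z axis of bed, either way round below 0.07 rad and z of board in the frame of bed between -0.003 and 0.004 m and y of board in the frame of bed between -0.02 and 0.02 m and x of board in the frame of bed between 0.042 and 0.048 m and angle between the x axis of board and the x axis of bed, either way round below 0.04 rad and contact force between jaw and board above 5 N and linear speed of board below 0.01 m/s and velocity of joint wheel between -0.1 and 0.1 rad/s); the robot touches nothing.
It fails at once if the board is dropped or thrown: moves faster than 0.5 m/s while not held (contact force between the fingers and board below 0.1 N and linear speed of board above 0.5 m/s).
It fails at once if the sliding jaw is pushed by the robot with more than 8 N (contact force between any of the fingers, the arm and jaw above 8 N).
It fails at once if a bystander is moved more than 30 mm (distance of any of controller, gearmotor, meter, spool, screwdriver, logic_board, keypad from where it was at the start of the episode above 0.03 m).
It also fails if it takes over 72 s, if anything falls off the work surface, if the arm or the gripper's body presses on something with over 40 N, if the wrist force passes 120 N, or if a joint passes its speed limit or range.

ROBOT

A 7-joint arm with a two-finger parallel gripper is mounted at the origin on the work surface. World frame = base frame: x ahead of the robot, y to its left, z up, the work surface at z = 0. Lengths are in m, angles in rad, forces in N, time in s.
With the tool pointing down it reaches from about 0.375 to 0.925 m from the base axis. Payload 3.1 kg.
Tool frame: the origin (TCP) lies at the very end of the fingers, on their centre line; the grasp point (between the pads) lies grip_point_offset behind it (grip_point_offset is the distance from the TCP to the grasp point, in m); z points along the fingers, y is the direction in which the jaws open and shut (so a half turn about z gives the same grasp; the last joint's range is limited). The gripper opens to 85 mm and grips with 20 to 120 N. Pads are 22 mm wide; open, the fingers measure 114 mm over their backs; the gripper's body (76 mm by 85 mm) begins 54 mm behind the grasp point. The pads swing forward as they close: fully open they stand 13 mm farther back than shut.
Start: joints at [-1.23, 0.383, 0.044, 1.598, -0.018, 1.161, -0.05], TCP at [0.276, 0.588, 0.231] pointing down, gripper open.
Joint ranges: [-2.61, 2.61], [-0.41, 2.15], [-1.48, 1.57], [0, 2.5], [-1.57, 4.71], [0.05, 1.97], [-2.85, 2.85]. Speed limits (rad/s): [2.79, 2.79, 3.14, 3.14, 3.14, 3.14, 3.14].

INTERFACE

Orientations are given as a unit quaternion [w, x, y, z].
In Python, from bench import * gives the robot as it stands. The module is installed in compiled form; this text tells all that it offers.
- The arm moves only by the tool play_rows, never from a script. Its argument "steps" is a list of rows, each an object with "turn": the turn, a rotation vector about the world's x, y, z in degrees, a list of three; "xyz": the shift along the world's x, y, z in mm, a list of three; "claw": the opening, from 0 (shut) to 1 (fully open). A call has 1 to 10 rows; each row shifts and turns the pose as measured when the row begins; what a row does not reach is not made up. A row lasts 1/10 s, in which the tool goes at most 50 mm and 8.59 degrees, less where a joint would pass 70% of its speed; a pose out of reach is approached as far as the arm can. A call with a gripper value outside its range is refused whole. The fingers move at their own pace and stop on an object; "newtons" is the grip in N (left out, the last holds). Time passes only in rows, so rows that do not move let the fingers close. It gives the time, the measured TCP pose, the force and the opening at its end, in the units of the state.
- get_obs(): the state, without advancing time (a new reading comes with each control period).
- get_image(name): name is "side" or "top"; returns a dict with "frame" (420x560x3 uint8, blue, green, red), "depth" (420x560 float32, m along the optical axis (not along the pixel's ray), 0 where there is no reading), "fov_y" (degrees; the focal length in pixels is half the picture's height over the tangent of half this angle, whatever the lens; pixels are square), "cx", "cy" (the principal point, pixels), "rvec" (rotation vector, rad) and "tvec" (3), from world to camera coordinates, as OpenCV has them. Camera axes: x right, y down, z forward; pixel columns grow to the right and rows downward; lengths in m; the calibration is good to about 2 mm. A picture is of the moment at which its call begins.
- hand_in(): hands the job in, once; it reports no verdict.
Trained networks look in the newest picture that a camera, given by its name, has taken for a name from the list of things; names that differ only in an ending like _2 or _b are one class to them, and where a whole thing is asked for, a point or a joint stands for the part that bears it (a point fixed in the world has none). Each returns a list of dicts, best first, with "score" (0 to 1); they miss things now and then, are a little off and sometimes report something else, mostly with a low value. They report only what shows in the picture. A call takes as long as a camera call. They do not tell look-alikes from the thing itself.
- find_in(camera, target): "xy" ([column, row] in pixels, amid what is visible of it).
- silhouettes(camera, target): "mask" (420x560 bool, what is visible of it) and "xy" ([column, row] in pixels, amid what is visible of it).
The state is a dict: "t": time; "joint_positions": joint angles; "qvel": joint speeds; "tau": joint torques, N m; "eef_pos": TCP position; "tool_rot": TCP orientation; "contact_force": force on the tool from outside, world axes, zero at the start; "torque": the same for the moment, N m; "grip_width": finger opening in m.
Only numpy, scipy, OpenCV 4.12 (cv2) and the standard library are available. Lean on these libraries where they do the work, as an engineer would, in place of code of your own. Each camera call takes 0.05 s, during which the arm holds its last target.

## Working session

There is one attempt and no reset: what is moved stays moved. The work goes in short steps, Python scripts to look and compute and a tool call to move; the robot and the scene stay as the last step left them, time stands still between calls to the robot, and variables do not carry over. Pictures are saved under pics/ and viewed, and the job is handed in when it is done.

Besides the shell and the picture viewer there is one more tool, called after ">>>" as name(argument=value, ...) on one line, values as JSON. play_rows: Moves the arm, as the interface text tells. Its arguments: {"type":"object","properties":{"steps":{"type":"array"},"newtons":{"type":"number"}},"required":["steps"]}

```bash
mkdir -p pics; ls; cat > h.py <<'E'
from bench import *
import numpy as np, cv2
from scipy.spatial.transform import Rotation as R
def save(name,fn,im=None):
    im=im or get_image(name); cv2.imwrite('pics/'+fn,im['frame']); return im
def cam(im):
    Rm=cv2.Rodrigues(np.array(im['rvec'],float))[0]; t=np.array(im['tvec'],float).ravel()
    f=210/np.tan(np.radians(im['fov_y'])/2); return Rm,t,f
def cloud(im):
    Rm,t,f=cam(im); d=im['depth']; v,u=np.mgrid[0:d.shape[0],0:d.shape[1]]
    P=np.stack([(u-im['cx'])/f*d,(v-im['cy'])/f*d,d],-1)
    W=(P-t)@Rm; W[d<=0]=np.nan; return W
def proj(im,p):
    Rm,t,f=cam(im); c=np.atleast_2d(p)@Rm.T+t
    return np.c_[c[:,0]/c[:,2]*f+im['cx'],c[:,1]/c[:,2]*f+im['cy']]
E
python3 - <<'E'
from h import *
o=get_obs(); print(o)
for c in ('side','top'):
    im=save(c,c+'0.png'); print(c,im['fov_y'],im['cx'],im['cy'],im['rvec'],im['tvec'])
    Rm,t,f=cam(im); print('campos',-Rm.T@t)
    for n in ('board','heatsink','holder','bed','jaw','crown'):
        print(n,[(np.round(r['xy']),round(r['score'],2)) for r in find_in(c,n)][:3])
    np.savez(c+'0.npz',**{k:np.array(v) for k,v in im.items()})
E
```

```text
pics
{'t': 0.0, 'joint_positions': array([-1.22980559,  0.3838712 ,  0.04383286,  1.59959273, -0.0179147 ,
        1.16117654, -0.04990919]), 'qvel': array([-0.00120982, -0.00067278, -0.00094675,  0.00076121, -0.00055943,
        0.00024973, -0.00260172]), 'tau': array([-2.24371092e-04, -4.33457351e+01,  1.02407500e+00, -2.49512315e+01,
        1.05637676e-02,  1.11637154e-02,  2.58468340e-06]), 'eef_pos': array([0.27574818, 0.58756507, 0.22985505]), 'tool_rot': array([-2.24921337e-04,  2.17607412e-01,  9.76035477e-01, -1.30847180e-03]), 'contact_force': array([-0.37428789, -0.58879921,  0.488389  ]), 'torque': array([-0.01605967, -0.02085596,  0.00175895]), 'grip_width': 0.08529415682242131}
side 51.89241743388517 282.5434137246442 210.61918581802257 [ 2.24304234 -0.40637155  0.17069037] [-0.44641172  0.19004276  1.08301229]
campos [ 0.18636462 -0.81795396  0.83936574]
board [(array([360., 276.]), 0.7), (array([305., 163.]), 0.68)]
heatsink [(array([360., 276.]), 0.57)]
holder [(array([302., 173.]), 0.84), (array([159., 181.]), 0.71)]
bed [(array([304., 160.]), 0.96), (array([156., 168.]), 0.95)]
jaw [(array([304., 158.]), 0.91), (array([153., 171.]), 0.83)]
crown [(array([155., 169.]), 0.89), (array([304., 164.]), 0.63)]
top 50.620511369091425 277.0127060650959 213.73232600458726 [ 2.17327443 -2.17729258  0.05853201] [0.00557335 0.49023628 1.25481792]
campos [ 0.3978356  -0.01924115  1.28696826]
board [(array([347., 167.]), 0.68)]
heatsink [(array([347., 170.]), 0.8), (array([276., 206.]), 0.41)]
holder [(array([203., 167.]), 0.83), (array([346., 168.]), 0.54)]
bed [(array([147., 326.]), 0.9), (array([278., 208.]), 0.73)]
jaw [(array([144., 327.]), 0.88), (array([276., 247.]), 0.73), (array([198., 157.]), 0.71)]
crown [(array([145., 325.]), 0.93), (array([201., 162.]), 0.65)]
```

View pics/side0.png

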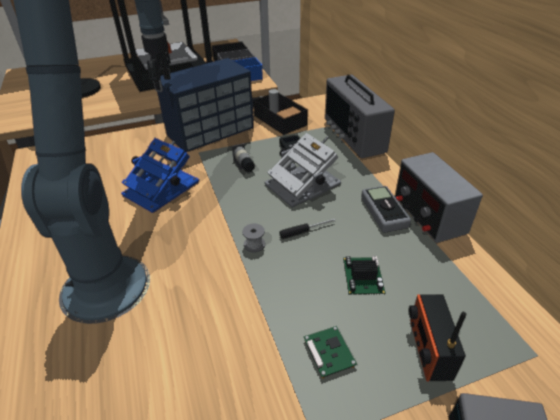

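View pics/top0.png

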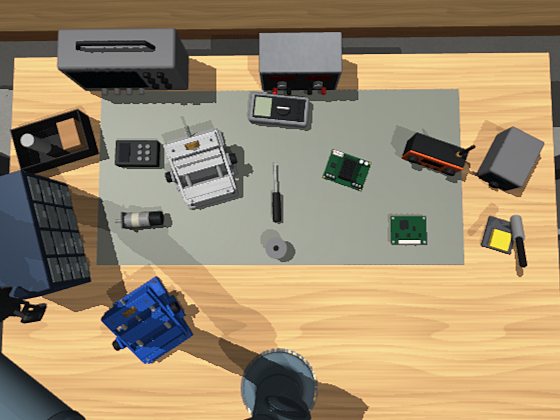

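The top view shows the board at about (347,168) and the grey holder at (203,167), with the blue decoy at (148,320). In the side view they are at (362,273), (303,168) and (158,175). Next I'll work out the poses.

```bash
cat >> h.py <<'E'
def load(c):
    z=np.load(c); return {k:(z[k] if z[k].ndim else z[k].item()) for k in z.files}
def crop(im,fn,u0,u1,v0,v1,s):
    c=im['frame'][v0:v1,u0:u1]; cv2.imwrite('pics/'+fn,cv2.resize(c,None,fx=s,fy=s,interpolation=cv2.INTER_CUBIC))
E
python3 - <<'E'
from h import *
T=load('top0.npz');S=load('side0.npz')
crop(T,'c1.png',150,250,110,220,5); crop(S,'c2.png',255,350,120,210,6); crop(T,'c3.png',310,385,135,205,7)
W=cloud(T)
# board
f=T['frame'].astype(int); sub=np.zeros(f.shape[:2],bool); sub[135:205,310:385]=1
top=sub&(W[...,2]>0.034)&(W[...,2]<0.06)
print('heatsink', top.sum(), np.nanmedian(W[top],0), cv2.minAreaRect(W[top][:,:2].astype(np.float32)*1000))
g=sub&(W[...,2]>0.0035)&((f[...,1]>f[...,2]+15)|(W[...,2]>.008))
print(cv2.minAreaRect(W[g][:,:2].astype(np.float32)*1000), np.median(W[g],0))
# by silhouettes
for c,im in (('top',T),):
    for r in silhouettes(c,'board')[:3]:
        m=r['mask']; w=W[m]; w=w[np.isfinite(w[:,0])]
        print(c,r['xy'],r['score'],m.sum(),cv2.minAreaRect(w[:,:2].astype(np.float32)*1000))
# mat level
print('mat',np.nanmedian(W[225:255,320:370,2]))
E
```

```text
heatsink 137 [ 0.62024483 -0.19911558  0.03948178] ((619.8697509765625, -198.37059020996094), (35.95169448852539, 60.34052276611328), 70.38013458251953)
((615.1903686523438, -194.366455078125), (193.3843231201172, 183.2891082763672), 85.69246673583984) [ 0.61765895 -0.19751362  0.01000137]
top [345.9, 165.9] 0.73 1336 ((621.4247436523438, -199.5120849609375), (124.5914306640625, 95.1312484741211), 69.12800598144531)
mat 0.0015569940946223563
```

View pics/c1.png

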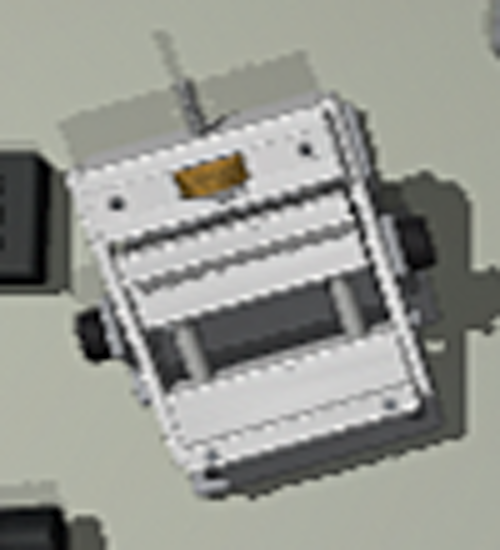

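View pics/c2.png

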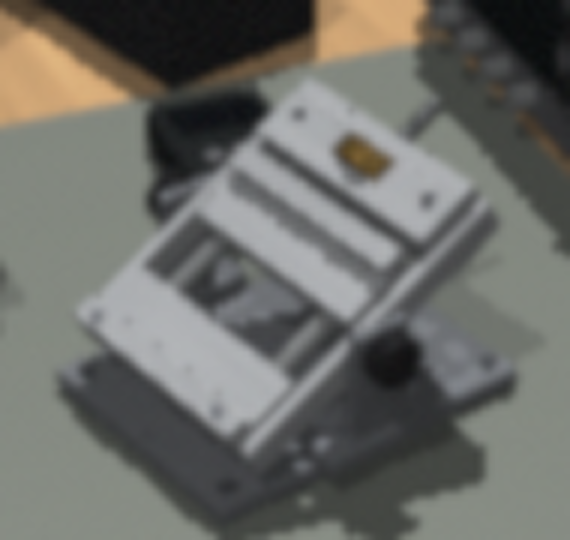

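View pics/c3.png

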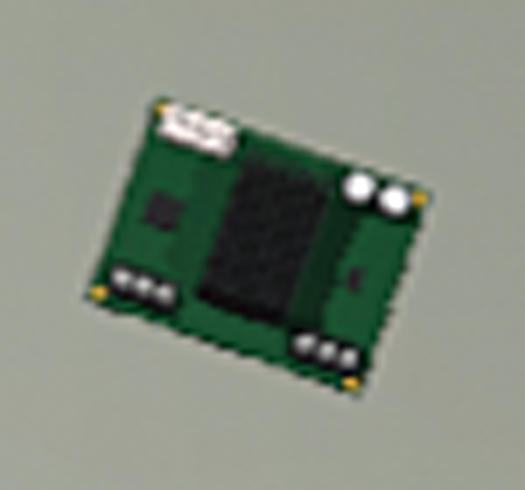

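```bash
python3 - <<'E'
from h import *
T=load('top0.npz');S=load('side0.npz')
def axes(yaw):
    c,s=np.cos(yaw),np.sin(yaw); t=np.pi/6
    x=np.array([c*np.cos(t),s*np.cos(t),np.sin(t)]); y=np.array([-s,c,0]); return np.c_[x,y,np.cross(x,y)]
for nm,im,box in (('top',T,(160,245,125,212)),('side',S,(262,345,128,205))):
    W=cloud(im); f=im['frame'].astype(int); u0,u1,v0,v1=box
    sub=np.zeros(f.shape[:2],bool); sub[v0:v1,u0:u1]=1
    sub&=np.isfinite(W[...,0])
    br=sub&(f[...,2]-f[...,0]>50)&(W[...,2]>0.08)
    cr=np.median(W[br],0); print(nm,'brass',br.sum(),cr, W[br].mean(0))
    rect=cv2.minAreaRect(W[br][:,:2].astype(np.float32)*1000); print(rect)
    # plane normal of the frame: points above z 0.04 bright
    m=sub&(f.min(-1)>150)&(W[...,2]>0.03)
    P=W[m]
    best=None
    rng=np.random.default_rng(0)
    for k in range(500):
        a=P[rng.choice(len(P),3,False)]; n=np.cross(a[1]-a[0],a[2]-a[0]); 
        if np.linalg.norm(n)<1e-4: continue
        n/=np.linalg.norm(n); c=(abs((P-a[0])@n)<0.002).sum()
        if best is None or c>best[0]: best=(c,n,a[0])
    c,n,a=best; I=abs((P-a)@n)<0.002; q=P[I]; n=np.linalg.svd(q-q.mean(0))[2][2]; n*=np.sign(n[2])
    print('plane',c,len(P),n,'tilt',np.degrees(np.arccos(n[2])),'yaw',np.degrees(np.arctan2(-n[1],-n[0])), 'pt',q.mean(0))
    for yd in (14,16,18,20,22):
        A=axes(np.radians(yd)); B=(P-cr)@A
        print(yd,'y ext',np.percentile(B[:,1],[1,2,98,99])*1000)
    A=axes(np.radians(18)); B=(W[sub&(W[...,2]>.03)]-cr)@A+[0.144,0,0.0]
    for lo in np.arange(-0.03,0.17,0.004):
        k=(B[:,0]>lo)&(B[:,0]<lo+.004)&(abs(B[:,1])<.06)
        if k.sum()>3: print(round(lo,3),k.sum(),np.round(np.percentile(B[k,2],[10,50,90])*1000,1))
E
```

```text
top brass 73 [0.66460688 0.2268938  0.13344036] [0.66494934 0.22776995 0.1333882 ]
((664.8871459960938, 229.19322204589844), (16.921533584594727, 34.550899505615234), 12.037463188171387)
plane 839 2451 [-0.51498554 -0.15853379  0.84241138] tilt 32.60436201566268 yaw 17.110524535671157 pt [0.61985051 0.21142834 0.09613719]
14 y ext [-75.06386518 -73.45594262  71.41512352  73.33076636]
16 y ext [-72.76291732 -71.70246077  72.94286449  74.19188813]
18 y ext [-71.58782711 -70.04355044  74.91195881  76.74907343]
20 y ext [-71.19681048 -68.78905626  77.54931326  79.56297848]
22 y ext [-71.18563872 -67.41133045  80.23783239  82.82541426]
-0.018 12 [-4.4 -2.4  0.1]
-0.014 53 [-5.6 -2.5  0.1]
-0.01 58 [-4.3 -2.2  1. ]
-0.006 55 [-5.9 -2.1  0.2]
-0.002 107 [-13.9  -7.9  -0. ]
0.002 56 [-14.3 -10.9  -8.1]
0.006 59 [-13.9 -11.1  -8. ]
0.01 56 [-14.4 -11.3  -7.6]
0.014 64 [-14.6 -11.6  -8.5]
0.018 54 [-14.3 -10.9  -8.5]
0.022 59 [-14.4 -11.3  -8.1]
0.026 105 [-27.2 -14.9  -9.2]
0.03 41 [-26.5 -17.5 -11.8]
0.034 16 [-22.  -18.5 -15.4]
0.038 9 [-22.5 -19.2 -17.5]
0.042 11 [-21.8 -18.7 -15.8]
0.046 
[... 2057 characters left out ...]
0.066 12 [-24.9 -20.9 -17.4]
0.07 48 [-28.5 -18.6 -12. ]
0.074 43 [-20.  -13.9 -11.1]
0.078 38 [-16.4 -14.5 -11.4]
0.082 39 [-16.1 -12.8 -11.3]
0.086 40 [-17.2 -13.9 -10.5]
0.09 38 [-16.1 -13.6 -10.9]
0.094 42 [-17.7 -13.6 -11.4]
0.098 45 [-16.3 -12.6  -4.9]
0.102 54 [-14.3  -5.5  -0.8]
0.106 42 [-8.6 -5.3 -2.3]
0.11 40 [-9.2 -4.7 -2.4]
0.114 19 [-7.2 -4.7 -2.7]
0.118 7 [-21.7 -19.1 -14.8]
0.122 43 [-30.2 -20.2  -7. ]
0.126 76 [-34.7  -9.8  -4.9]
0.13 40 [-10.8  -7.2  -4.9]
0.134 35 [-10.   -7.3  -5.8]
0.138 40 [-10.4  -7.3  -1.4]
0.142 41 [-10.2  -6.9   0.4]
0.146 41 [-8.6 -6.8 -1.4]
0.15 32 [-9.3 -6.2 -0.3]
0.154 36 [-9.7 -7.8 -5.1]
0.158 38 [-10.   -7.2  -5.1]
0.162 31 [-11.3  -7.3  -5.7]
```

```bash
cat >> h.py <<'E'
def axes(yaw):
    c,s=np.cos(yaw),np.sin(yaw); t=np.pi/6
    x=np.array([c*np.cos(t),s*np.cos(t),np.sin(t)]); y=np.array([-s,c,0]); return np.c_[x,y,np.cross(x,y)]
E
python3 - <<'E'
from h import *
from scipy.optimize import differential_evolution as DE, minimize
T=load('top0.npz');S=load('side0.npz')
C=[]
for im,box in ((T,(160,245,125,212)),(S,(262,345,128,205))):
    W=cloud(im); u0,u1,v0,v1=box; f=im['frame'].astype(int)
    P=W[v0:v1,u0:u1].reshape(-1,3); F=f[v0:v1,u0:u1].reshape(-1,3); k=np.isfinite(P[:,0])&(P[:,2]>.03)&(F[:,2]-F[:,0]<40); C.append(P[k])
def loss(p,P):
    yaw,ox,oy,oz,J=p; B=(P-[ox,oy,oz])@axes(yaw); x,y,z=B.T
    z0=np.full(len(x),np.nan); w=abs(y)<.062
    z0[(x>-.014)&(x<0)&w]=.009; z0[(x>0)&(x<.029)&w]=0
    z0[(x>J-.029)&(x<J)&w]=0; z0[(x>J)&(x<J+.012)&w]=.009; z0[(x>.126)&(x<.162)&w]=.006
    r=np.clip(abs(z-z0),0,.006)
    return (np.where(np.isnan(z0),0.0045,r)).sum()
for nm,P in (('top',C[0]),('side',C[1]),('both',np.vstack(C))):
    b=[(np.radians(10),np.radians(25)),(.52,.58),(.16,.22),(.03,.09),(.097,.103)]
    r=DE(loss,b,args=(P,),seed=1,maxiter=250,tol=1e-9,popsize=20)
    yaw=r.x[0]; A=axes(yaw); o=r.x[1:4]
    print(nm,np.degrees(yaw),o,r.x[4],r.fun/len(P),'crown',o+A@[.144,0,.014])
    B=(P-o)@A; k=(abs(B[:,2]-.006)<.003)&(B[:,0]>.126)&(B[:,0]<.162)
    print('y ext crosshead',np.percentile(B[k,1],[0.5,2,98,99.5]))
E
```

```text
top 15.919534435995653 [0.54952821 0.19557834 0.05152304] 0.09966973081801733 0.0030553170801951575 crown [0.66272153 0.22786403 0.13564739]
y ext crosshead [-0.06866986 -0.06723378  0.06291645  0.06440779]
side 15.904670688029658 [0.55098959 0.19374702 0.05232923] 0.09936477013203912 0.003254471337474333 crown [0.66419128 0.22600334 0.13645358]
y ext crosshead [-0.06860207 -0.06748999  0.06156985  0.06557344]
both 15.959185319537303 [0.55171618 0.18988641 0.05197258] 0.09977527605982048 0.0031586038248716804 crown [0.66488713 0.22225043 0.13609694]
y ext crosshead [-0.06412956 -0.06207728  0.06833675  0.07017121]
```

>>> play_rows(steps=[{"xyz":[20,-45,0],"turn":[0,0,0.5],"claw":1},{"xyz":[20,-45,0],"turn":[0,0,0.5],"claw":1},{"xyz":[20,-45,0],"turn":[0,0,0.5],"claw":1},{"xyz":[20,-45,0],"turn":[0,0,0.5],"claw":1},{"xyz":[20,-45,0],"turn":[0,0,0.5],"claw":1},{"xyz":[20,-45,0],"turn":[0,0,0.5],"claw":1},{"xyz":[20,-45,0],"turn":[0,0,0.5],"claw":1},{"xyz":[20,-45,0],"turn":[0,0,0.5],"claw":1},{"xyz":[20,-45,0],"turn":[0,0,0.5],"claw":1},{"xyz":[20,-45,0],"turn":[0,0,0.5],"claw":1}], newtons=40)

```text
t: 1.75
eef_pos: [0.4709, 0.1378, 0.2336]
tool_rot: [0.0, 0.163, 0.987, 0.006]
contact_force: [1.8, 0.5, -0.4]
grip_width: 0.0851
```

>>> play_rows(steps=[{"xyz":[19,-43,0],"turn":[0,0,0],"claw":1},{"xyz":[19,-43,-10],"turn":[0,0,0],"claw":1},{"xyz":[19,-43,-10],"turn":[0,0,0],"claw":1},{"xyz":[19,-43,-10],"turn":[0,0,0],"claw":1},{"xyz":[19,-43,-15],"turn":[0,0,0],"claw":1},{"xyz":[19,-43,-15],"turn":[0,0,0],"claw":1},{"xyz":[19,-43,-15],"turn":[0,0,0],"claw":1},{"xyz":[9,-20,-10],"turn":[0,0,0],"claw":1},{"xyz":[0,0,0],"turn":[0,0,0],"claw":1}])

```text
t: 2.65
eef_pos: [0.6189, -0.2025, 0.1514]
tool_rot: [0.007, 0.167, 0.986, 0.006]
contact_force: [-0.9, -0.0, -0.1]
grip_width: 0.0857
```

```bash
cat > st.py <<'E'
from h import *
o=get_obs(); q=o['tool_rot']; M=R.from_quat(np.r_[q[1:],q[0]]).as_matrix()
print('t',o['t'],'pos',np.round(o['eef_pos'],4),'y',np.round(M[:,1],3),'yang',np.degrees(np.arctan2(M[1,1],M[0,1])),'z',np.round(M[:,2],3),'F',np.round(o['contact_force'],1),'w',o['grip_width'],'j',np.round(o['joint_positions'],2))
E
python3 st.py; python3 -c "
import bench; print([ (n,getattr(bench,n)) for n in dir(bench) if 'grip' in n.lower()])"
```

```text
t 2.65 pos [ 0.6189 -0.2025  0.1514] y [0.329 0.944 0.015] yang 70.79022962301943 z [ 0.016  0.01  -1.   ] F [-0.9 -0.  -0.1] w 0.08566318043480199 j [-0.15  0.5   0.53  1.69 -0.31  1.02  1.73]
[('grip_point_offset', 0.0187)]
```

>>> play_rows(steps=[{"xyz":[1,4,-25],"turn":[-0.6,0.9,-0.4],"claw":1},{"xyz":[0,0,-30],"turn":[0,0,0],"claw":1},{"xyz":[0,0,-30],"turn":[0,0,0],"claw":1},{"xyz":[0,0,0],"turn":[0,0,0],"claw":1},{"xyz":[0,0,0],"turn":[0,0,0],"claw":1}])

```text
t: 3.15
eef_pos: [0.6224, -0.1938, 0.0681]
tool_rot: [0.002, 0.169, 0.986, 0.002]
contact_force: [0.5, -0.2, 0.3]
grip_width: 0.0855
```

```bash
python3 st.py; python3 -c "
from h import *
im=save('side','s1.png'); crop(im,'s1c.png',310,410,200,310,5)"
```

```text
t 3.15 pos [ 0.6224 -0.1938  0.0681] y [0.333 0.943 0.004] yang 70.53943113040938 z [ 0.005  0.003 -1.   ] F [ 0.5 -0.2  0.3] w 0.08554620186651928 j [-0.13  0.61  0.49  1.73 -0.36  0.89  1.74]
```

View pics/s1c.png

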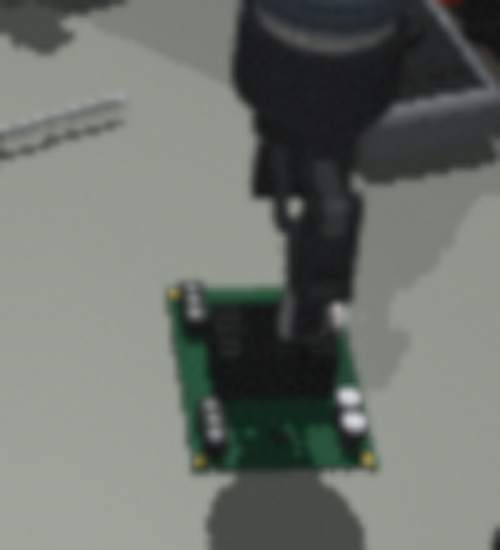

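The gripper hangs over the board with its fingers straddling the heatsink at crop (270,345). I'll check the heatsink position against the first side picture.

```bash
python3 - <<'E'
from h import *
S=load('side0.npz'); W=cloud(S); sub=np.zeros(W.shape[:2],bool); sub[250:300,335:390]=1
t=sub&(abs(W[...,2]-.039)<.004); print(t.sum(),np.mean(W[t],0),cv2.minAreaRect(W[t][:,:2].astype(np.float32)*1000))
f=S['frame'].astype(int); g=sub&(abs(W[...,2]-.0055)<.005)&(f[...,1]>f[...,2]+20); print(cv2.minAreaRect(W[g][:,:2].astype(np.float32)*1000))
E
```

```text
279 [ 0.61953369 -0.1994226   0.03914135] ((619.7552490234375, -199.56820678710938), (38.67348098754883, 59.98453903198242), 71.118408203125)
((619.9362182617188, -199.69471740722656), (120.51619720458984, 88.44918060302734), 70.34644317626953)
```

>>> play_rows(steps=[{"xyz":[-2,-5,-20],"turn":[0,0,0],"claw":1},{"xyz":[0,0,-20],"turn":[0,0,0],"claw":1},{"xyz":[0,0,-10],"turn":[0,0,0],"claw":1},{"xyz":[0,0,0],"turn":[0,0,0],"claw":1}])

```text
t: 3.6
eef_pos: [0.6267, -0.1973, 0.026]
tool_rot: [0.009, 0.167, 0.986, 0.003]
contact_force: [-0.1, -0.0, -0.8]
grip_width: 0.085
```

>>> play_rows(steps=[{"xyz":[-6,-2,-5],"turn":[0,0.5,0],"claw":1},{"xyz":[0,0,-6],"turn":[0,0,0],"claw":1},{"xyz":[0,0,0],"turn":[0,0,0],"claw":1}])

```text
t: 3.9
eef_pos: [0.6229, -0.1999, 0.0181]
tool_rot: [0.007, 0.167, 0.986, 0.002]
contact_force: [-0.2, 0.5, 0.9]
grip_width: 0.0851
```

```bash
python3 st.py
```

```text
t 3.9 pos [ 0.6229 -0.1999  0.0181] y [0.329 0.944 0.006] yang 70.79435224861248 z [ 0.015  0.001 -1.   ] F [-0.2  0.5  0.9] w 0.08505154087735718 j [-0.1   0.68  0.45  1.74 -0.4   0.8   1.79]
```

>>> play_rows(steps=[{"xyz":[-3,0,-5],"turn":[0,0.8,-0.4],"claw":1},{"xyz":[0,0,-3],"turn":[0,0,0],"claw":1},{"xyz":[0,0,0],"turn":[0,0,0],"claw":1}])

```text
t: 4.2
eef_pos: [0.6203, -0.2002, 0.0104]
tool_rot: [0.001, 0.171, 0.985, 0.001]
contact_force: [-0.0, -0.4, 0.3]
grip_width: 0.0856
```

```bash
python3 st.py
```

```text
t 4.2 pos [ 0.6203 -0.2002  0.0104] y [0.336 0.942 0.001] yang 70.3476560853659 z [ 0.001  0.001 -1.   ] F [-0.  -0.4  0.3] w 0.08561224956513676 j [-0.1   0.69  0.46  1.74 -0.4   0.8   1.78]
```

Good. Closing on the heatsink.

>>> play_rows(steps=[{"xyz":[0,0,0],"turn":[0,0,0],"claw":0.3},{"xyz":[0,0,0],"turn":[0,0,0],"claw":0.3},{"xyz":[0,0,0],"turn":[0,0,0],"claw":0.3},{"xyz":[0,0,0],"turn":[0,0,0],"claw":0.3},{"xyz":[0,0,0],"turn":[0,0,0],"claw":0.3},{"xyz":[0,0,0],"turn":[0,0,0],"claw":0.2},{"xyz":[0,0,0],"turn":[0,0,0],"claw":0.2},{"xyz":[0,0,0],"turn":[0,0,0],"claw":0.2}], newtons=50)

```text
t: 5.0
eef_pos: [0.6208, -0.2001, 0.0105]
tool_rot: [0.001, 0.171, 0.985, 0.001]
contact_force: [0.2, -0.5, 1.1]
grip_width: 0.0353
```

```bash
python3 st.py
```

```text
t 5.0 pos [ 0.6208 -0.2001  0.0105] y [0.336 0.942 0.002] yang 70.35646088103772 z [ 0.002  0.001 -1.   ] F [ 0.2 -0.5  1.1] w 0.03527811275308044 j [-0.1   0.69  0.46  1.74 -0.4   0.8   1.78]
```

```bash
cat >> h.py <<'E'
YAW=np.radians(15.93); A=axes(YAW); O=np.array([.5508,.193,.052])
def bed(p): return O+A@np.array(p)
def togo(p,Mt=None,off=0):
    o=get_obs(); q=o['tool_rot']; M=R.from_quat(np.r_[q[1:],q[0]]).as_matrix()
    if Mt is None: Mt=np.c_[-A[:,0],A[:,1],-A[:,2]]
    # tool y may be either sign
    if (M[:,1]@Mt[:,1])<0: Mt=Mt@np.diag([-1,-1,1])
    rv=np.degrees(R.from_matrix(Mt@M.T).as_rotvec())
    print('t',o['t'],'d',np.round((bed(p)-o['eef_pos'])*1000,1),'turn',np.round(rv,2),'F',np.round(o['contact_force'],1),'F_bed',np.round(A.T@o['contact_force'],1),'w',round(o['grip_width'],4),'bedpos',np.round(A.T@(o['eef_pos']-O)*1000,1),'j',np.round(o['joint_positions'],2))
E
python3 - <<'E'
from h import *
print(bed([.0505,0,.0885]),bed([.0505,0,.0085])); togo([.0505,0,.0885])
E
```

```text
[0.55030409 0.19285845 0.15389325] [0.588768   0.20383696 0.08461122]
t 5.0 d [-70.5 392.9 143.4] turn [ -1.07 -30.37  34.73] F [ 0.2 -0.5  1.1] F_bed [ 0.6 -0.6  0.9] w 0.0353 bedpos [ -55.9 -397.2  -15.6] j [-0.1   0.69  0.46  1.74 -0.4   0.8   1.78]
```

>>> play_rows(steps=[{"xyz":[0,0,10],"turn":[0,0,0],"claw":0.2},{"xyz":[0,0,15],"turn":[0,0,0],"claw":0.2},{"xyz":[0,0,25],"turn":[0,0,0],"claw":0.2},{"xyz":[0,0,30],"turn":[0,0,0],"claw":0.2},{"xyz":[0,0,30],"turn":[0,0,0],"claw":0.2},{"xyz":[0,0,30],"turn":[0,0,0],"claw":0.2},{"xyz":[0,0,30],"turn":[0,0,0],"claw":0.2},{"xyz":[0,0,30],"turn":[0,0,0],"claw":0.2}], newtons=60)

```text
t: 5.8
eef_pos: [0.6122, -0.1983, 0.2166]
tool_rot: [-0.006, 0.172, 0.985, 0.001]
contact_force: [-0.3, 0.8, -1.8]
grip_width: 0.0352
```

>>> play_rows(steps=[{"xyz":[-5,20,0],"turn":[0,-2,2],"claw":0.2},{"xyz":[-7,35,0],"turn":[0,-3,4],"claw":0.2},{"xyz":[-7,40,0],"turn":[0,-3,4],"claw":0.2},{"xyz":[-7,40,0],"turn":[0,-3,4],"claw":0.2},{"xyz":[-7,40,0],"turn":[0,-3,4],"claw":0.2},{"xyz":[-7,40,0],"turn":[0,-3,4],"claw":0.2},{"xyz":[-7,40,0],"turn":[0,-3,4],"claw":0.2},{"xyz":[-7,40,0],"turn":[0,-3,3],"claw":0.2},{"xyz":[-5,35,0],"turn":[0,-3,2],"claw":0.2},{"xyz":[0,20,0],"turn":[0,-2,1],"claw":0.2}])

```text
t: 6.8
eef_pos: [0.549, 0.1487, 0.236]
tool_rot: [0.249, -0.111, 0.961, 0.039]
contact_force: [-0.6, 0.3, -2.2]
grip_width: 0.035
```

```bash
python3 -c "
from h import *
togo([.0505,0,.0885])"
```

```text
t 6.8 d [  1.3  44.2 -82.1] turn [-0.89 -1.03  2.46] F [-0.6  0.3 -2.2] F_bed [-1.5  0.4 -1.7] w 0.035 bedpos [ 80.  -42.1 166.3] j [-0.63 -0.05  0.26  2.19  0.13  0.5   1.34]
```

>>> play_rows(steps=[{"xyz":[0,20,-15],"turn":[-0.9,-1,1.2],"claw":0.2},{"xyz":[0,20,-25],"turn":[0,0,1.2],"claw":0.2},{"xyz":[0,3,-25],"turn":[0,0,0],"claw":0.2},{"xyz":[0,0,-15],"turn":[0,0,0],"claw":0.2},{"xyz":[0,0,0],"turn":[0,0,0],"claw":0.2},{"xyz":[0,0,0],"turn":[0,0,0],"claw":0.2}])

```text
t: 7.4
eef_pos: [0.545, 0.1946, 0.159]
tool_rot: [0.257, -0.136, 0.956, 0.037]
contact_force: [1.0, -0.3, -0.9]
grip_width: 0.0352
```

```bash
python3 -c "
from h import *
togo([.0505,0,.0885])
im=save('side','s2.png'); crop(im,'s2c.png',230,370,80,210,5); np.savez('side2.npz',**{k:np.array(v) for k,v in im.items()})
im=save('top','t2.png'); crop(im,'t2c.png',130,260,90,220,5); np.savez('top2.npz',**{k:np.array(v) for k,v in im.items()})
"
```

```text
t 7.4 d [ 5.3 -1.8 -5.1] turn [-0.08  0.13 -0.24] F [ 1.  -0.3 -0.9] F_bed [ 0.3 -0.6 -1.2] w 0.0352 bedpos [49.1  3.1 95.2] j [-0.67  0.09  0.22  2.24  0.24  0.29  1.18]
```

View pics/s2c.png

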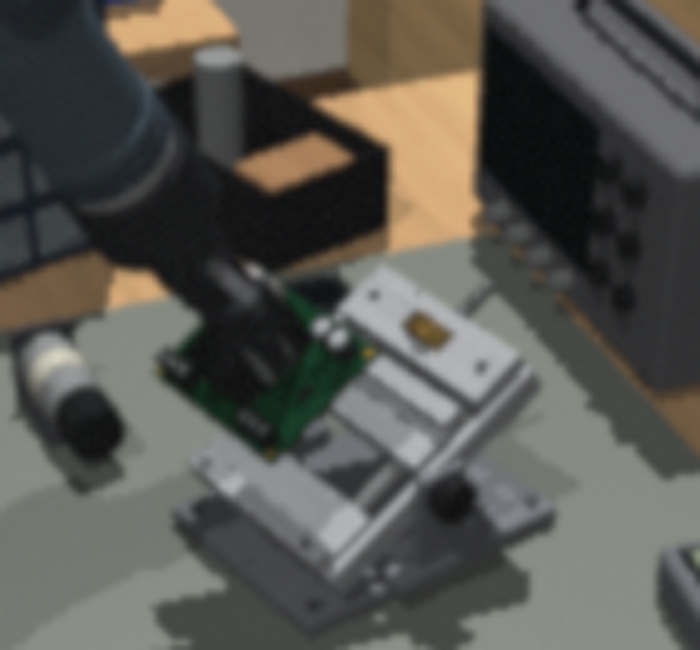

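View pics/t2c.png

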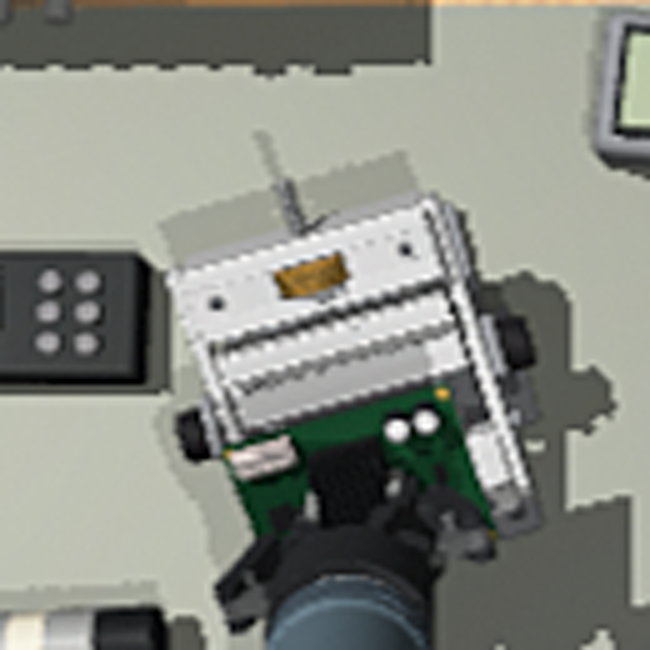

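The board is held square above the bed. The top view shows its upper corners at crop (228,455) and (443,393). Now I'll measure it in the bed frame.

```bash
python3 - <<'E'
from h import *
for n in ('top2','side2'):
    im=load(n+'.npz'); W=cloud(im); f=im['frame'].astype(int); B=(W-O)@A
    g=(f[...,1]>f[...,2]+12)&(f[...,1]>f[...,0]+5)&(abs(B[...,2]-.09)<.02)&(abs(B[...,1])<.08)&(B[...,0]>-.02)&(B[...,0]<.12)
    P=B[g]; print(n,g.sum(),'z med',np.median(P[:,2]),'x',np.percentile(P[:,0],[1,50,99])*1000,'y',np.percentile(P[:,1],[1,99])*1000, cv2.minAreaRect(P[:,:2].astype(np.float32)*1000))
    c=np.polyfit(P[:,0],P[:,2],1),np.polyfit(P[:,1],P[:,2],1); print(c[0][0],c[1][0])
    y=(f[...,2]>150)&(f[...,0]<110)&(abs(B[...,2]-.09)<.012)&(abs(B[...,1])<.08)&(B[...,0]>-.02)&(B[...,0]<.12)
    nl,L,st,ce=cv2.connectedComponentsWithStats(y.astype(np.uint8))
    for i in range(1,nl): print(ce[i],np.round(B[L==i].mean(0)*1000,1))
E
```

```text
top2 490 z med 0.08966074213870504 x [23.84231696 67.15714109 92.73792118] y [-55.72777424  61.51872196] ((52.52587127685547, 3.0298843383789062), (119.7977066040039, 83.4298095703125), 88.93456268310547)
0.012304545255954924 -0.004840190438836388
[218.   168.25] [ 88.  -52.1  90.1]
side2 288 z med 0.0896017504234998 x [ 6.40905934 47.44110941 92.71245815] y [-59.36520275  53.1908932 ] ((49.581695556640625, -0.896697998046875), (87.33346557617188, 120.31602478027344), 0.6964403390884399)
0.002556452257795986 -0.0031362964943074836
```

>>> play_rows(steps=[{"xyz":[8,1,-14],"turn":[0,0,0],"claw":0.2},{"xyz":[8,1,-14],"turn":[0,0,0],"claw":0.2},{"xyz":[8,2,-14],"turn":[0,0,0],"claw":0.2},{"xyz":[8,2,-14],"turn":[0,0,0],"claw":0.2},{"xyz":[0,0,0],"turn":[0,0,0],"claw":0.2},{"xyz":[0,0,0],"turn":[0,0,0],"claw":0.2}])

```text
t: 8.1
eef_pos: [0.5856, 0.2011, 0.113]
tool_rot: [0.266, -0.133, 0.954, 0.04]
contact_force: [-0.7, -0.3, -1.5]
grip_width: 0.0351
```

```bash
python3 -c "
from h import *
togo([.0500,0,.0185])"
```

```text
t 8.1 d [ -2.    1.2 -20. ] turn [-0.6   1.07  0.04] F [-0.7 -0.3 -1.5] F_bed [-1.4 -0.1 -0.9] w 0.0351 bedpos [61.4 -1.7 35. ] j [-0.62  0.25  0.2   2.2   0.19  0.16  1.22]
```

>>> play_rows(steps=[{"xyz":[-4,1,-8],"turn":[-0.6,1,0],"claw":0.2},{"xyz":[0,0,-6],"turn":[0,0,0],"claw":0.2},{"xyz":[0,0,0],"turn":[0,0,0],"claw":0.2},{"xyz":[0,0,0],"turn":[0,0,0],"claw":0.2}])

```text
t: 8.5
eef_pos: [0.5821, 0.2028, 0.1014]
tool_rot: [0.258, -0.133, 0.956, 0.036]
contact_force: [-0.2, 0.9, -1.6]
grip_width: 0.0349
```

```bash
python3 -c "
from h import *
togo([.0500,0,.0185])"
```

```text
t 8.5 d [ 1.5 -0.5 -8.4] turn [-0.1   0.21  0.04] F [-0.2  0.9 -1.6] F_bed [-0.8  0.9 -1.4] w 0.0349 bedpos [53.1  0.9 26.5] j [-0.64  0.27  0.21  2.19  0.19  0.16  1.21]
```

>>> play_rows(steps=[{"xyz":[1,0,-6],"turn":[0,0.2,0],"claw":0.2},{"xyz":[1,0,-5],"turn":[0,0,0],"claw":0.2},{"xyz":[0,0,0],"turn":[0,0,0],"claw":0.2}])

```text
t: 8.8
eef_pos: [0.5841, 0.203, 0.0899]
tool_rot: [0.257, -0.133, 0.957, 0.037]
contact_force: [-1.1, 0.5, -2.5]
grip_width: 0.0352
```

```bash
python3 -c "
from h import *
togo([.0500,0,.0095])"
```

```text
t 8.8 d [ 3.8  0.5 -4.7] turn [-0.12  0.02  0.02] F [-1.1  0.5 -2.5] F_bed [-2.   0.8 -1.7] w 0.0352 bedpos [49.1  0.5 15.5] j [-0.62  0.3   0.2   2.19  0.19  0.14  1.22]
```

>>> play_rows(steps=[{"xyz":[3,0,-3],"turn":[0,0,0],"claw":0.2},{"xyz":[1,0,-2],"turn":[0,0,0],"claw":0.2},{"xyz":[0,0,0],"turn":[0,0,0],"claw":0.2}])

```text
t: 9.1
eef_pos: [0.5884, 0.203, 0.0847]
tool_rot: [0.257, -0.133, 0.957, 0.037]
contact_force: [-5.3, -0.6, 4.7]
grip_width: 0.0349
```

```bash
python3 -c "
from h import *
togo([.0500,0,.0085])"
```

```text
t 9.1 d [-0.   0.7 -0.3] turn [-0.12  0.01  0.02] F [-5.3 -0.6  4.7] F_bed [-2.2  0.9  6.7] w 0.0349 bedpos [50.  -0.7  8.9] j [-0.61  0.32  0.19  2.18  0.19  0.13  1.22]
```

```bash
python3 -c "
from h import *
im=save('side','s3.png'); crop(im,'s3c.png',240,360,110,210,6); np.savez('side3.npz',**{k:np.array(v) for k,v in im.items()})
im=save('top','t3.png'); crop(im,'t3c.png',150,250,110,220,6)
togo([.0500,0,.0085])"
```

```text
t 9.2 d [ 0.   0.7 -0.3] turn [-0.12  0.02  0.02] F [-3.  -0.4  0.9] F_bed [-2.1  0.5  2.3] w 0.035 bedpos [50.  -0.7  8.9] j [-0.61  0.32  0.19  2.18  0.19  0.13  1.22]
```

View pics/s3c.png

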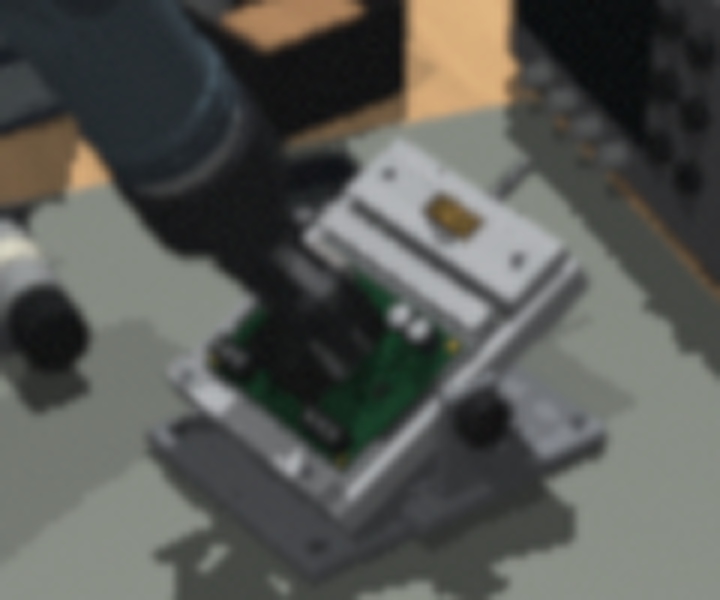

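View pics/t3c.png

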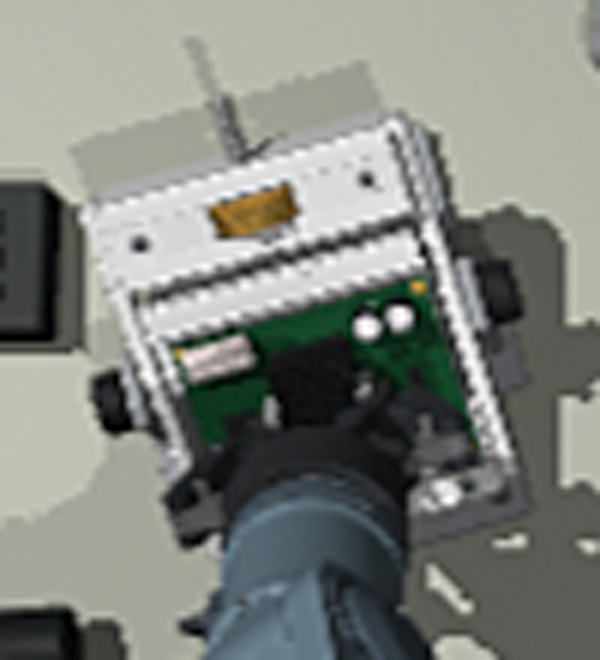

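Seated between the jaws, with light contact. Releasing.

>>> play_rows(steps=[{"xyz":[0,0,0],"turn":[0,0,0],"claw":0.5},{"xyz":[0,0,0],"turn":[0,0,0],"claw":0.7},{"xyz":[0,0,0],"turn":[0,0,0],"claw":1},{"xyz":[0,0,0],"turn":[0,0,0],"claw":1},{"xyz":[0,0,0],"turn":[0,0,0],"claw":1},{"xyz":[0,0,0],"turn":[0,0,0],"claw":1}])

```text
t: 9.8
eef_pos: [0.592, 0.2044, 0.0874]
tool_rot: [0.26, -0.133, 0.956, 0.038]
contact_force: [1.0, 0.6, 0.1]
grip_width: 0.0859
```

```bash
python3 -c "
from h import *
im=save('side','s4.png'); crop(im,'s4c.png',240,360,110,210,6)
togo([.0500,0,.0885])"
```

```text
t 9.85 d [-42.1 -11.7  66.2] turn [-0.33  0.43  0.01] F [ 0.5 -0.2 -0.6] F_bed [ 0.1 -0.3 -0.7] w 0.0853 bedpos [54.7 -0.3  9.3] j [-0.61  0.32  0.19  2.18  0.19  0.13  1.22]
```

View pics/s4c.png

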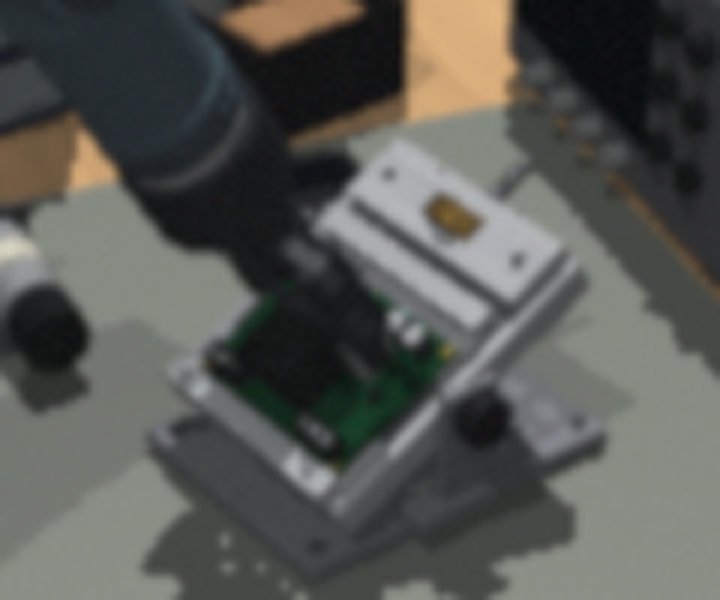

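The fingers are open and the board lies in the bed. Retracting along the bed normal.

>>> play_rows(steps=[{"xyz":[-7,-2,9],"turn":[0,0,0],"claw":1},{"xyz":[-10,-3,18],"turn":[0,0,0],"claw":1},{"xyz":[-10,-3,18],"turn":[0,0,0],"claw":1},{"xyz":[-10,-3,20],"turn":[0,0,0],"claw":1},{"xyz":[-10,-3,25],"turn":[0,0,0],"claw":1},{"xyz":[-20,-3,30],"turn":[0,0,0],"claw":0.5},{"xyz":[-20,0,30],"turn":[0,0,0],"claw":0},{"xyz":[-20,0,30],"turn":[0,0,0],"claw":0},{"xyz":[-20,0,30],"turn":[0,0,0],"claw":0},{"xyz":[0,0,0],"turn":[0,0,0],"claw":0}])

```text
t: 10.85
eef_pos: [0.4545, 0.183, 0.3072]
tool_rot: [0.26, -0.132, 0.956, 0.039]
contact_force: [0.6, 1.2, 0.7]
grip_width: 0.0124
```

```bash
cat > chk.py <<'E'
from h import *
import sys
n=sys.argv[1]
for c in ('top','side'):
    im=get_image(c); np.savez(c+n+'.npz',**{k:np.array(v) for k,v in im.items()})
    if c=='top': crop(im,'t'+n+'c.png',150,250,110,220,6)
    else: crop(im,'s'+n+'c.png',250,350,115,215,6)
    W=cloud(im); f=im['frame'].astype(int); B=(W-O)@A
    g=(f[...,1]>f[...,2]+12)&(f[...,1]>f[...,0]+5)&(abs(B[...,2]-.003)<.008)&(abs(B[...,1])<.08)&(B[...,0]>-.02)&(B[...,0]<.12)
    P=B[g]
    if len(P)>50: print(c,g.sum(),'z',np.median(P[:,2])*1000,cv2.minAreaRect(P[:,:2].astype(np.float32)*1000),np.polyfit(P[:,0],P[:,2],1)[0],np.polyfit(P[:,1],P[:,2],1)[0])
    hs=(abs(B[...,2]-.038)<.005)&(abs(B[...,1])<.04)&(B[...,0]>0)&(B[...,0]<.1)
    print('heatsink',hs.sum(),cv2.minAreaRect(B[hs][:,:2].astype(np.float32)*1000) if hs.sum()>20 else '')
    s=(f.min(-1)>140)&(abs(B[...,2]-.009)<.003)&(abs(B[...,1])<.05)&(B[...,0]>.06)&(B[...,0]<.12)
    print('jaw top x',np.percentile(B[s][:,0],[2,5,50,95,98])*1000 if s.sum()>20 else '')
E
python3 chk.py 5; python3 -c "
from h import *
togo([.144,0.01,.04])"
```

```text
top 709 z 3.044057193600363 ((44.472389221191406, -0.34728240966796875), (120.61788940429688, 92.15143585205078), 89.03840637207031) -0.004546630923423332 -0.00201148975785287
heatsink 165 ((44.859107971191406, -1.3586368560791016), (36.80332565307617, 61.087196350097656), 89.84471130371094)
jaw top x [ 75.29120904  80.53287078 105.87831455 113.21966974 113.67572415]
side 303 z 3.472610107742358 ((47.10299301147461, -3.0025558471679688), (120.87442779541016, 86.73580932617188), 89.15727996826172) 0.00012040007499264058 -0.0034683308416312165
heatsink 195 ((44.649085998535156, -2.1553268432617188), (60.55873489379883, 40.862491607666016), 0.5629757046699524)
jaw top x [ 94.97293898 101.38536328 107.2032368  112.66750367 113.14502134]
t 10.95 d [ 194.7   49.9 -143.9] turn [-0.21  0.05  0.23] F [ 0.1  0.4 -0.2] F_bed [ 0.1  0.4 -0.3] w 0.0003 bedpos [ 41.9  15.4 265. ] j [-0.72 -0.31  0.13  2.26  0.29  0.71  1.09]
```

View pics/t5c.png

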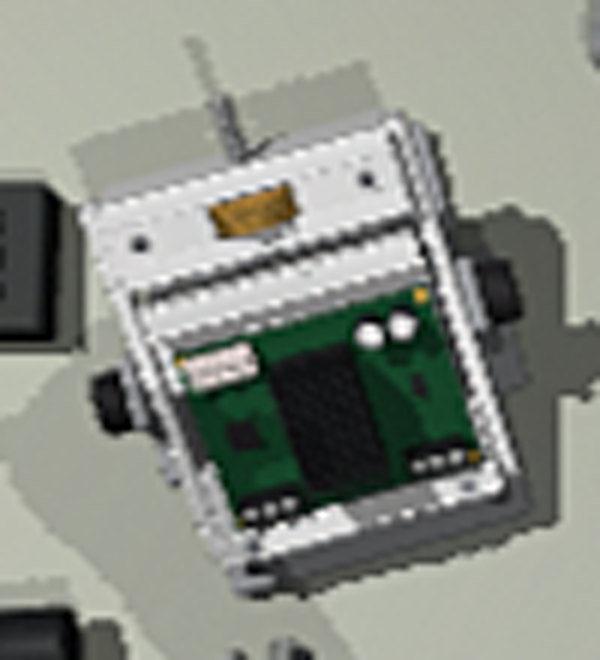

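View pics/s5c.png

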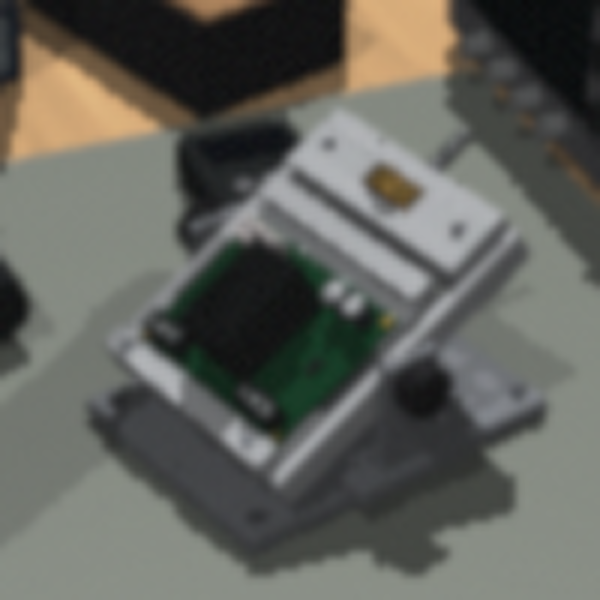

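The board slid down to the lower jaw (x≈44.8 mm, y≈-1 mm, flat), and the jaw is still open at about 100 mm. Moving the shut fingers above the wheel, tilted a bit less than the bed.

```bash
cat >> h.py <<'E'
def tilt(deg):  # tool tilted by deg back from bed normal, about bed y
    Mt=np.c_[-A[:,0],A[:,1],-A[:,2]]
    return R.from_rotvec(np.radians(deg)*A[:,1]).as_matrix()@Mt
E
python3 -c "
from h import *
togo([.144,0.011,.06],tilt(12))"
```

```text
t 10.95 d [ 184.8   48.2 -126.5] turn [-3.48 11.6   0.25] F [ 0.1  0.4 -0.2] F_bed [ 0.1  0.4 -0.3] w 0.0003 bedpos [ 41.9  15.4 265. ] j [-0.72 -0.31  0.13  2.26  0.29  0.71  1.09]
```

>>> play_rows(steps=[{"xyz":[25,8,0],"turn":[-0.5,2,0],"claw":0},{"xyz":[40,10,0],"turn":[-0.6,2,0],"claw":0},{"xyz":[40,10,-10],"turn":[-0.6,2,0],"claw":0},{"xyz":[35,10,-25],"turn":[-0.6,2,0],"claw":0},{"xyz":[30,8,-30],"turn":[-0.6,2,0],"claw":0},{"xyz":[15,2,-30],"turn":[-0.6,2,0],"claw":0},{"xyz":[0,0,-15],"turn":[0,0,0],"claw":0},{"xyz":[0,0,0],"turn":[0,0,0],"claw":0}])

```text
t: 11.75
eef_pos: [0.6416, 0.2232, 0.1694]
tool_rot: [0.138, -0.134, 0.981, 0.014]
contact_force: [-0.9, 0.7, -1.0]
grip_width: 0.0003
```

```bash
python3 -c "
from h import *
togo([.144,0.011,.034],tilt(12))"
```

```text
t 11.75 d [  9.7  10.  -16. ] turn [ 1.12 -1.81  0.44] F [-0.9  0.7 -1. ] F_bed [-1.1  0.9 -0.5] w 0.0003 bedpos [141.5   4.1  53.9] j [-0.67  0.36  0.3   1.82 -0.09  0.7   1.5 ]
```

```bash
python3 -c "
from h import *
togo([.144,0.011,.030],tilt(2))
im=save('side','s6.png'); crop(im,'s6c.png',250,370,60,180,5)"
```

```text
t 11.75 d [ 11.6  10.5 -19.5] turn [  3.83 -11.44   0.49] F [-0.9  0.7 -1. ] F_bed [-1.1  0.9 -0.5] w 0.0003 bedpos [141.5   4.1  53.9] j [-0.67  0.36  0.3   1.82 -0.09  0.7   1.5 ]
```

View pics/s6c.png

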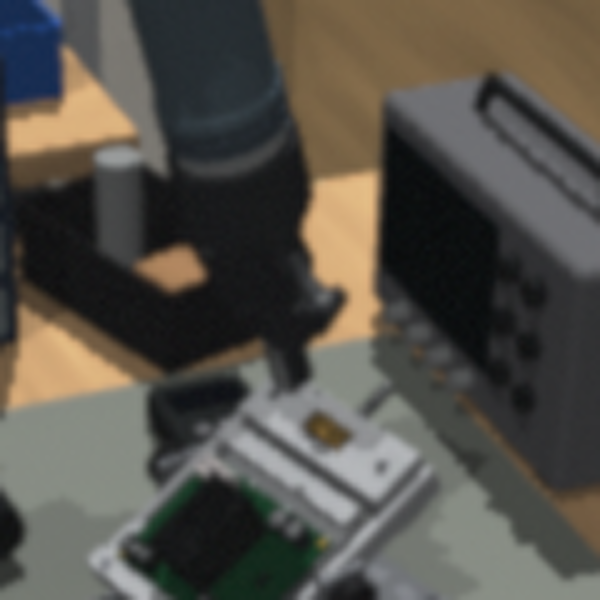

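The shut fingers hang about 40 mm over the crosshead, just up and left of the brass wheel (crop (325,430)). Bringing them closer.

>>> play_rows(steps=[{"xyz":[4,5,0],"turn":[1.9,-5.6,0.2],"claw":0},{"xyz":[6,5,-8],"turn":[1.9,-5.6,0.2],"claw":0},{"xyz":[2,0,-8],"turn":[0,0,0],"claw":0},{"xyz":[0,0,0],"turn":[0,0,0],"claw":0},{"xyz":[0,0,0],"turn":[0,0,0],"claw":0}])

```text
t: 12.3
eef_pos: [0.6552, 0.2317, 0.1563]
tool_rot: [0.241, -0.133, 0.961, 0.034]
contact_force: [0.8, 0.9, 0.4]
grip_width: 0.0005
```

```bash
python3 -c "
from h import *
togo([.144,0.011,.018],tilt(2))"
```

```text
t 12.3 d [  3.8   3.6 -16.7] turn [-0.11  0.2   0.2 ] F [0.8 0.9 0.4] F_bed [ 1.1  0.7 -0.2] w 0.0005 bedpos [148.3   8.6  34.8] j [-0.7   0.32  0.31  1.97 -0.06  0.38  1.47]
```

>>> play_rows(steps=[{"xyz":[2,2,-8],"turn":[0,0,0.2],"claw":0},{"xyz":[2,2,-7],"turn":[0,0,0],"claw":0},{"xyz":[0,0,0],"turn":[0,0,0],"claw":0}])

```text
t: 12.6
eef_pos: [0.6629, 0.237, 0.144]
tool_rot: [0.244, -0.134, 0.96, 0.035]
contact_force: [-0.0, -1.2, 1.0]
grip_width: -0.0001
```

```bash
python3 -c "
from h import *
togo([.144,0.011,.014],tilt(2))"
```

```text
t 12.6 d [-1.9 -1.1 -7.9] turn [-0.24  0.45  0.01] F [-0.  -1.2  1. ] F_bed [ 0.2 -1.1  1. ] w -0.0001 bedpos [149.8  11.6  19.7] j [-0.69  0.36  0.29  1.95 -0.08  0.35  1.48]
```

>>> play_rows(steps=[{"xyz":[-2,-1,-4],"turn":[-0.2,0.4,0],"claw":0},{"xyz":[0,0,-3],"turn":[0,0,0],"claw":0},{"xyz":[0,0,0],"turn":[0,0,0],"claw":0}])

```text
t: 12.9
eef_pos: [0.6619, 0.2363, 0.137]
tool_rot: [0.24, -0.134, 0.961, 0.034]
contact_force: [-1.0, -0.9, 2.0]
grip_width: 0.0002
```

```bash
python3 -c "
from h import *
togo([.144,0.011,.014],tilt(2))"
```

```text
t 12.9 d [-0.9 -0.4 -0.9] turn [-0.04  0.08  0.01] F [-1.  -0.9  2. ] F_bed [-0.1 -0.6  2.3] w 0.0002 bedpos [145.3  11.2  14.3] j [-0.68  0.37  0.29  1.96 -0.08  0.35  1.48]
```

>>> play_rows(steps=[{"xyz":[0.5,0.3,-2],"turn":[0,0,0],"claw":0},{"xyz":[1,0.3,-2],"turn":[0,0,0],"claw":0}])

```text
t: 13.1
eef_pos: [0.6623, 0.238, 0.1361]
tool_rot: [0.239, -0.134, 0.961, 0.035]
contact_force: [-16.5, -1.9, 19.6]
grip_width: -0.0002
```

```bash
python3 -c "
from h import *
togo([.144,0.011,.014],tilt(2))"
```

```text
t 13.1 d [-1.3 -2.1  0. ] turn [-0.17 -0.05 -0.01] F [-16.5  -1.9  19.6] F_bed [-4.4  2.7 25.2] w -0.0002 bedpos [145.6  12.7  13. ] j [-0.68  0.37  0.29  1.95 -0.09  0.35  1.49]
```

>>> play_rows(steps=[{"xyz":[1.5,-3,-0.9],"turn":[0,0,0],"claw":0},{"xyz":[1.5,-4,-0.9],"turn":[0,0,0],"claw":0},{"xyz":[1.5,-4,-0.9],"turn":[0,0,0],"claw":0}])

```text
t: 13.4
eef_pos: [0.6618, 0.2379, 0.1366]
tool_rot: [0.238, -0.139, 0.961, 0.041]
contact_force: [-5.9, 3.5, 4.9]
grip_width: -0.0003
```

```bash
python3 -c "
from h import *
togo([.144,-0.011,.014],tilt(2))"
```

```text
t 13.4 d [  5.2 -23.2  -0.5] turn [-0.69 -0.29 -0.68] F [-5.9  3.5  4.9] F_bed [-1.6  5.   6.6] w -0.0003 bedpos [145.4  12.7  13.7] j [-0.65  0.37  0.26  1.95 -0.11  0.35  1.52]
```

>>> play_rows(steps=[{"xyz":[2.5,-8,-1.2],"turn":[0,0,0],"claw":0},{"xyz":[2.5,-8,-1.2],"turn":[0,0,0],"claw":0}])

```text
t: 13.6
eef_pos: [0.663, 0.2327, 0.1371]
tool_rot: [0.237, -0.143, 0.96, 0.047]
contact_force: [-9.4, 1.5, 11.1]
grip_width: 0.0001
```

```bash
python3 -c "
from h import *
togo([.144,-0.011,.014],tilt(2))"
```

```text
t 13.6 d [  4.  -17.9  -1. ] turn [-1.17 -0.43 -1.38] F [-9.4  1.5 11.1] F_bed [-1.9  4.  13.9] w 0.0001 bedpos [145.4   7.4  14.3] j [-0.6   0.36  0.22  1.95 -0.13  0.35  1.57]
```

>>> play_rows(steps=[{"xyz":[2.5,-8,-1.1],"turn":[-0.4,-0.2,-0.5],"claw":0},{"xyz":[2.5,-8,-1.1],"turn":[-0.4,-0.2,-0.5],"claw":0},{"xyz":[2.5,-8,-1.1],"turn":[-0.4,-0.2,-0.5],"claw":0}])

```text
t: 13.9
eef_pos: [0.6682, 0.2176, 0.1374]
tool_rot: [0.242, -0.137, 0.96, 0.038]
contact_force: [-1.1, 1.2, 1.9]
grip_width: -0.0
```

```bash
python3 -c "
from h import *
togo([.144,-0.011,.014],tilt(2))"
```

```text
t 13.9 d [-1.2 -2.9 -1.2] turn [-0.41  0.22 -0.43] F [-1.1  1.2  1.9] F_bed [0.3 1.4 2. ] w -0.0 bedpos [146.3  -8.5  14.1] j [-0.61  0.36  0.25  1.96 -0.12  0.34  1.56]
```

>>> play_rows(steps=[{"xyz":[-4,-1,7],"turn":[0,0,0],"claw":0},{"xyz":[-5,10,2],"turn":[0,0,0],"claw":0},{"xyz":[-5,14,0],"turn":[0,0,0],"claw":0},{"xyz":[0,0,0],"turn":[0,0,0],"claw":0}])

```text
t: 14.3
eef_pos: [0.6547, 0.2344, 0.1462]
tool_rot: [0.241, -0.134, 0.961, 0.035]
contact_force: [0.1, 0.6, 1.0]
grip_width: -0.0002
```

```bash
python3 chk.py 7; python3 -c "
from h import *
togo([.144,0.013,.014],tilt(2))"
```

```text
top 385 z 3.151043268377292 ((44.00660705566406, -21.635208129882812), (75.71119689941406, 92.18150329589844), 89.04610443115234) 0.0018600884657213712 0.0015330117728097935
heatsink 117 ((44.495567321777344, -5.935344696044922), (28.999797821044922, 61.20943832397461), 86.712158203125)
jaw top x [ 98.76065674  99.17476228 105.16208386 112.99108938 113.09733006]
side 283 z 3.2669668643195964 ((46.86131286621094, -2.345855712890625), (119.46306610107422, 85.80013275146484), 89.41741180419922) -0.0062233937950819706 -0.0021779771442161588
heatsink 191 ((44.677642822265625, -1.98248291015625), (59.91526412963867, 40.61518096923828), 0.8229997754096985)
jaw top x [100.65605811 100.99721391 105.57719655 111.5966609  111.96792579]
t 14.4 d [  4.9   6.3 -10. ] turn [-0.11  0.2   0.22] F [ 0.9 -0.   0.5] F_bed [ 1.  -0.3  0. ] w -0.0 bedpos [143.5   8.3  25.9] j [-0.69  0.34  0.3   1.97 -0.07  0.36  1.47]
```

View pics/s7c.png

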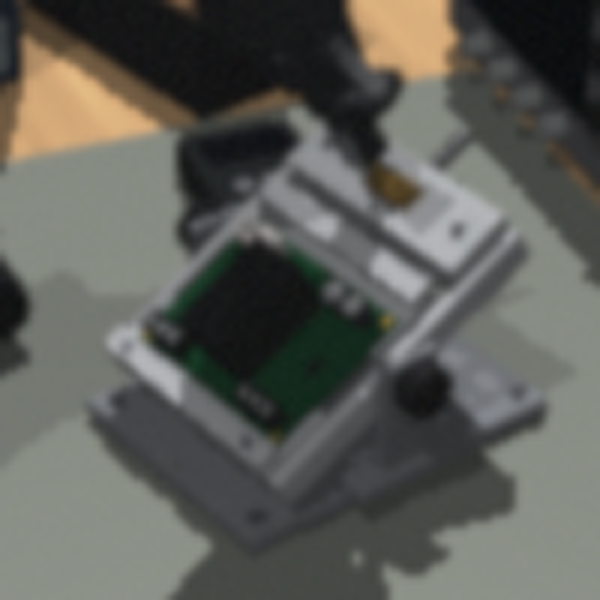

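View pics/t7c.png

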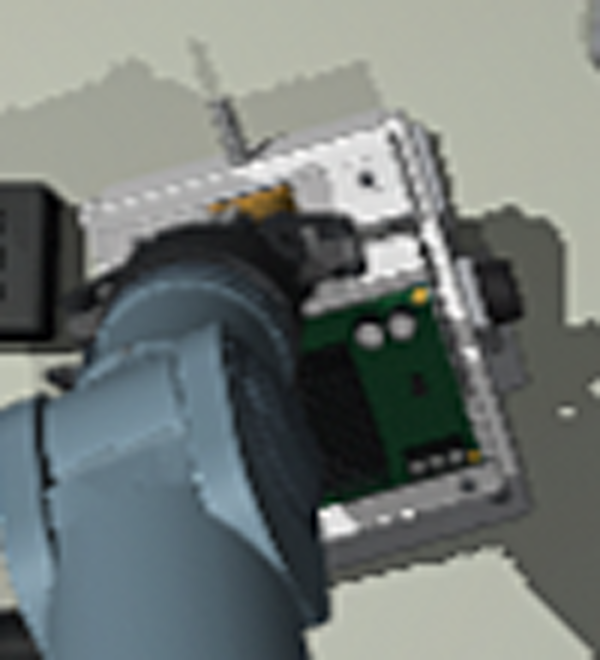

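The jaw's far edge moved from about 112.7 to 111.6 mm (median 107.2 to 105.6), so the direction is right. On to the second stroke.

>>> play_rows(steps=[{"xyz":[3,4,-6],"turn":[0,0,0],"claw":0},{"xyz":[2,3,-4],"turn":[0,0,0],"claw":0},{"xyz":[1,0,-2],"turn":[0,0,0],"claw":0},{"xyz":[2.5,-8,-1.3],"turn":[-0.2,0,-0.2],"claw":0},{"xyz":[2.5,-8,-1.3],"turn":[-0.4,-0.2,-0.5],"claw":0},{"xyz":[2.5,-8,-1.3],"turn":[-0.4,-0.2,-0.5],"claw":0}])

```text
t: 15.0
eef_pos: [0.664, 0.2269, 0.1368]
tool_rot: [0.241, -0.128, 0.962, 0.031]
contact_force: [-9.2, 1.0, 10.6]
grip_width: -0.0003
```

```bash
python3 -c "
from h import *
togo([.144,-0.011,.014],tilt(2))"
```

```text
t 15.0 d [  3.  -12.2  -0.6] turn [0.13 0.12 0.85] F [-9.2  1.  10.6] F_bed [-2.1  3.5 13.5] w -0.0003 bedpos [144.7   1.5  14.3] j [-0.68  0.37  0.3   1.96 -0.08  0.35  1.48]
```

>>> play_rows(steps=[{"xyz":[2.5,-7,-1.3],"turn":[0,0,0],"claw":0},{"xyz":[2.3,-6,-1.3],"turn":[-0.2,0,-0.2],"claw":0},{"xyz":[2.3,-6,-1.3],"turn":[-0.2,0,-0.2],"claw":0}])

```text
t: 15.3
eef_pos: [0.6675, 0.2155, 0.136]
tool_rot: [0.238, -0.128, 0.962, 0.031]
contact_force: [-4.9, 1.0, 5.0]
grip_width: 0.0001
```

```bash
python3 -c "
from h import *
togo([.144,-0.011,.014],tilt(2))"
```

```text
t 15.3 d [-0.5 -0.8  0.1] turn [ 0.15 -0.16  0.75] F [-4.9  1.   5. ] F_bed [-1.3  2.3  6.5] w 0.0001 bedpos [144.6 -10.4  13.5] j [-0.64  0.37  0.28  1.96 -0.09  0.35  1.51]
```

>>> play_rows(steps=[{"xyz":[-4,-1,7],"turn":[0,0,0],"claw":0},{"xyz":[-5,13,2],"turn":[0,0,0.3],"claw":0},{"xyz":[-4,14,0],"turn":[0,0,0.4],"claw":0},{"xyz":[0,0,0],"turn":[0,0,0],"claw":0}])

```text
t: 15.7
eef_pos: [0.6551, 0.2397, 0.145]
tool_rot: [0.238, -0.132, 0.962, 0.032]
contact_force: [-0.4, 0.2, -0.9]
grip_width: 0.0001
```

```bash
python3 -c "
from h import *
togo([.144,0.013,.014],tilt(2))"
```

```text
t 15.7 d [ 5.3 -1.9 -8.9] turn [ 0.19 -0.15  0.28] F [-0.4  0.2 -0.9] F_bed [-0.7  0.3 -0.6] w 0.0001 bedpos [144.5  16.3  24. ] j [-0.71  0.35  0.31  1.96 -0.06  0.37  1.45]
```

>>> play_rows(steps=[{"xyz":[3,-1,-5],"turn":[0,0,0.2],"claw":0},{"xyz":[2,0,-4],"turn":[0,0,0],"claw":0},{"xyz":[1,0,-2],"turn":[0,0,0],"claw":0},{"xyz":[2.5,-8,-1.4],"turn":[-0.2,0,-0.2],"claw":0},{"xyz":[2.5,-8,-1.3],"turn":[-0.3,-0.1,-0.3],"claw":0},{"xyz":[2.5,-8,-1.3],"turn":[-0.2,-0.1,-0.2],"claw":0},{"xyz":[2.5,-7,-1.3],"turn":[-0.1,0,0],"claw":0}])

```text
t: 16.4
eef_pos: [0.6608, 0.2396, 0.1351]
tool_rot: [0.235, -0.142, 0.961, 0.041]
contact_force: [-12.6, 4.4, 11.6]
grip_width: 0.0002
```

```bash
python3 -c "
from h import *
togo([.144,-0.011,.014],tilt(2))"
```

```text
t 16.4 d [  6.2 -24.8   1. ] turn [-0.5  -0.52 -1.08] F [-12.6   4.4  11.6] F_bed [-3.6  7.7 15.5] w 0.0002 bedpos [144.2  14.6  12.7] j [-0.64  0.37  0.25  1.95 -0.1   0.36  1.52]
```

>>> play_rows(steps=[{"xyz":[3.5,-12,-0.8],"turn":[-0.2,-0.2,-0.3],"claw":0},{"xyz":[3,-10,-0.8],"turn":[-0.2,-0.1,-0.3],"claw":0}])

```text
t: 16.6
eef_pos: [0.6621, 0.2316, 0.1365]
tool_rot: [0.236, -0.144, 0.96, 0.043]
contact_force: [-10.1, 0.3, 10.4]
grip_width: -0.0001
```

```bash
python3 -c "
from h import *
togo([.144,-0.011,.014],tilt(2))"
```

```text
t 16.6 d [  4.9 -16.9  -0.4] turn [-0.73 -0.5  -1.37] F [-10.1   0.3  10.4] F_bed [-3.1  3.  13.8] w -0.0001 bedpos [144.1   6.6  14.4] j [-0.61  0.36  0.23  1.95 -0.12  0.35  1.56]
```

Moving again. Finishing the stroke.

>>> play_rows(steps=[{"xyz":[2.5,-7,-1.3],"turn":[-0.3,-0.2,-0.4],"claw":0},{"xyz":[2.4,-6,-1.3],"turn":[-0.3,-0.2,-0.4],"claw":0},{"xyz":[2.4,-6,-1.3],"turn":[-0.2,0,-0.4],"claw":0},{"xyz":[2.4,-6,-1.3],"turn":[-0.2,0,-0.2],"claw":0}])

```text
t: 17.0
eef_pos: [0.6669, 0.216, 0.1358]
tool_rot: [0.236, -0.138, 0.961, 0.038]
contact_force: [-6.0, 1.5, 4.7]
grip_width: 0.0002
```

```bash
python3 chk.py 8|grep -A3 side; python3 -c "
from h import *
togo([.144,-0.011,.014],tilt(2))"
```

```text
side 280 z 3.0683704846626476 ((45.58600997924805, -2.4601478576660156), (120.74211120605469, 84.92754364013672), 88.88167572021484) -0.004981096956465856 0.0011603056186549744
heatsink 195 ((44.988014221191406, -2.766775131225586), (41.528133392333984, 59.821231842041016), 88.30931854248047)
jaw top x [ 97.27511207  97.67896774 101.90137611 106.55180264 107.01260553]
t 17.1 d [-1.   0.6  0.7] turn [-0.22 -0.37 -0.41] F [-3.7 -0.   4.4] F_bed [-0.9  1.   5.6] w 0.0003 bedpos [144.4 -11.9  13. ] j [-0.59  0.36  0.24  1.95 -0.12  0.35  1.56]
```

>>> play_rows(steps=[{"xyz":[-4,-1,7],"turn":[0,0,0],"claw":0},{"xyz":[-5,12,2],"turn":[0,0,0],"claw":0},{"xyz":[-4,12,0],"turn":[0,0,0],"claw":0},{"xyz":[0,0,0],"turn":[0,0,0],"claw":0}])

```text
t: 17.5
eef_pos: [0.6555, 0.2328, 0.1437]
tool_rot: [0.236, -0.134, 0.962, 0.035]
contact_force: [-0.8, -0.6, -0.1]
grip_width: 0.0001
```

```bash
python3 -c "
from h import *
togo([.144,0.011,.014],tilt(2))"
```

```text
t 17.5 d [ 5.4  3.1 -7.6] turn [-0.09 -0.42 -0.04] F [-0.8 -0.6 -0.1] F_bed [-0.9 -0.3  0.4] w 0.0001 bedpos [142.6   9.5  23.6] j [-0.68  0.35  0.28  1.96 -0.08  0.37  1.48]
```

>>> play_rows(steps=[{"xyz":[3,2,-5],"turn":[0,-0.3,0],"claw":0},{"xyz":[2.5,1,-3.5],"turn":[0,0,0],"claw":0},{"xyz":[1,0,-2],"turn":[0,0,0],"claw":0},{"xyz":[2.8,-9,-1.2],"turn":[-0.2,0,-0.2],"claw":0},{"xyz":[2.8,-9,-1.2],"turn":[-0.3,-0.1,-0.3],"claw":0},{"xyz":[2.8,-9,-1.2],"turn":[-0.2,-0.1,-0.2],"claw":0}])

```text
t: 18.1
eef_pos: [0.6651, 0.2188, 0.1361]
tool_rot: [0.236, -0.134, 0.962, 0.034]
contact_force: [-5.7, 2.5, 6.1]
grip_width: 0.0
```

```bash
python3 -c "
from h import *
togo([.144,-0.011,.014],tilt(2))"
```

```text
t 18.1 d [ 1.9 -4.1  0. ] turn [-0.01 -0.39  0.06] F [-5.7  2.5  6.1] F_bed [-1.1  4.   7.7] w 0.0 bedpos [143.4  -6.6  14.3] j [-0.62  0.36  0.26  1.96 -0.1   0.36  1.53]
```

>>> play_rows(steps=[{"xyz":[2.6,-7,-1.2],"turn":[0,0,0],"claw":0},{"xyz":[2.4,-6,-1.2],"turn":[0,0,0],"claw":0},{"xyz":[-4,-1,7],"turn":[0,0,0],"claw":0},{"xyz":[-5,13,2],"turn":[0,0,0],"claw":0},{"xyz":[-4,13,0],"turn":[0,0,0],"claw":0},{"xyz":[0,0,0],"turn":[0,0,0],"claw":0}])

```text
t: 18.7
eef_pos: [0.6586, 0.2233, 0.1417]
tool_rot: [0.236, -0.129, 0.963, 0.032]
contact_force: [0.5, 0.8, -1.2]
grip_width: 0.0002
```

```bash
python3 chk.py 9|grep -A3 side; python3 -c "
from h import *
togo([.144,0.011,.014],tilt(2))"
```

```text
side 274 z 3.396917589719382 ((46.30579376220703, -2.7452659606933594), (85.6311264038086, 119.9737548828125), 0.5340481400489807) -0.002356352438811413 -0.00531946762891384
heatsink 195 ((45.09063720703125, -1.0454444885253906), (59.95259094238281, 41.11543655395508), 0.26410168409347534)
jaw top x [ 94.80461762  95.13899001 100.47194253 105.71233049 106.21533373]
t 18.8 d [ 1.8 15.  -5.5] turn [ 0.18 -0.46  0.79] F [ 0.3 -0.8  0.6] F_bed [ 0.3 -0.9  0.5] w 0.0001 bedpos [141.7  -3.   21.7] j [-0.66  0.35  0.29  1.96 -0.07  0.37  1.48]
```

View pics/s9c.png

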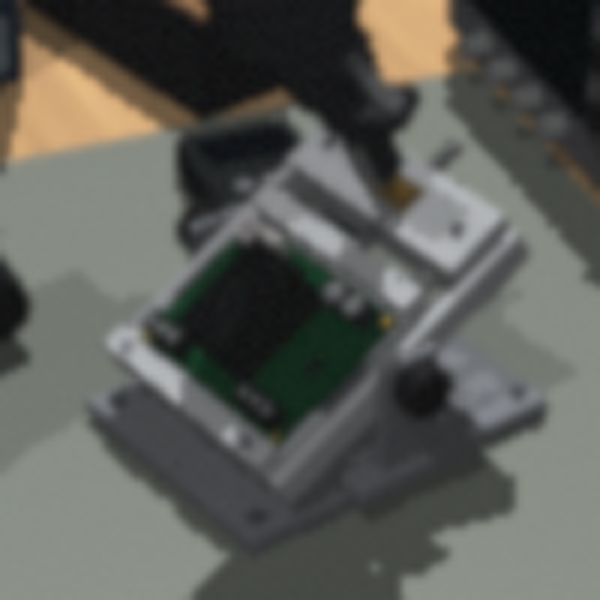

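The jaw has now closed by about 7 mm and the gap to the board is small. Next stroke.

>>> play_rows(steps=[{"xyz":[-2,10,1],"turn":[0,0,0.3],"claw":0},{"xyz":[-1,9,0],"turn":[0,-0.4,0.3],"claw":0},{"xyz":[0,0,0],"turn":[0,0,0],"claw":0}])

```text
t: 19.1
eef_pos: [0.6567, 0.2385, 0.1426]
tool_rot: [0.239, -0.132, 0.961, 0.031]
contact_force: [-0.3, 0.0, -0.4]
grip_width: 0.0003
```

```bash
python3 -c "
from h import *
togo([.144,0.011,.014],tilt(2))"
```

```text
t 19.1 d [ 4.2 -2.6 -6.5] turn [ 0.22 -0.03  0.35] F [-0.3  0.  -0.4] F_bed [-0.5  0.1 -0.2] w 0.0003 bedpos [144.4  14.7  21.3] j [-0.71  0.35  0.3   1.96 -0.05  0.36  1.44]
```

>>> play_rows(steps=[{"xyz":[2,-2,-4],"turn":[0,0,0.2],"claw":0},{"xyz":[2,-1,-2.5],"turn":[0,0,0],"claw":0},{"xyz":[1,0,-2],"turn":[0,0,0],"claw":0},{"xyz":[3,-10,-1.2],"turn":[-0.2,0,-0.2],"claw":0},{"xyz":[3,-10,-1.2],"turn":[-0.3,-0.1,-0.3],"claw":0},{"xyz":[2.8,-9,-1.2],"turn":[-0.2,-0.1,-0.2],"claw":0}])

```text
t: 19.7
eef_pos: [0.6646, 0.2218, 0.1364]
tool_rot: [0.238, -0.136, 0.961, 0.033]
contact_force: [-6.2, 2.2, 5.7]
grip_width: 0.0002
```

```bash
python3 -c "
from h import *
togo([.144,-0.011,.014],tilt(2))"
```

```text
t 19.7 d [ 2.4 -7.1 -0.3] turn [ 0.15 -0.21 -0.11] F [-6.2  2.2  5.7] F_bed [-1.8  3.8  7.6] w 0.0002 bedpos [143.8  -3.5  14.5] j [-0.63  0.36  0.26  1.96 -0.09  0.35  1.51]
```

>>> play_rows(steps=[{"xyz":[2.6,-7,-1.3],"turn":[0,0,0],"claw":0},{"xyz":[2.4,-6,-1.3],"turn":[0,0,0],"claw":0}])

```text
t: 19.9
eef_pos: [0.6685, 0.212, 0.1353]
tool_rot: [0.238, -0.137, 0.961, 0.035]
contact_force: [-0.7, 0.2, 0.1]
grip_width: 0.0
```

```bash
python3 chk.py 10|grep -A3 side; python3 -c "
from h import *
togo([.144,-0.011,.014],tilt(2))"
```

```text
side 277 z 3.1329337677561493 ((46.61717987060547, -2.0539894104003906), (121.38671112060547, 85.33257293701172), 89.98029327392578) 0.0006980278116608894 -0.007956284620207794
heatsink 189 ((45.466590881347656, -2.209867477416992), (41.548980712890625, 59.94340515136719), 86.48285675048828)
jaw top x [ 93.50102767  93.61934052  99.79851775 103.21235699 103.89326467]
t 20.0 d [-2.2  5.5  1.5] turn [ 0.05 -0.24 -0.15] F [-0.1 -0.8 -0.6] F_bed [-0.5 -0.8 -0.4] w 0.0001 bedpos [143.7 -16.9  12.4] j [-0.59  0.36  0.24  1.96 -0.11  0.35  1.56]
```

>>> play_rows(steps=[{"xyz":[-4,-1,8],"turn":[0,0,0],"claw":0},{"xyz":[-5,15,2],"turn":[0,0,0],"claw":0},{"xyz":[-4,17,0],"turn":[0,0,0],"claw":0},{"xyz":[0,0,0],"turn":[0,0,0],"claw":0}])

```text
t: 20.4
eef_pos: [0.6565, 0.2363, 0.1446]
tool_rot: [0.237, -0.133, 0.962, 0.032]
contact_force: [0.7, 0.9, -0.5]
grip_width: -0.0004
```

```bash
python3 -c "
from h import *
togo([.144,0.011,.014],tilt(2))"
```

```text
t 20.4 d [ 4.5 -0.4 -8.5] turn [ 0.17 -0.29  0.25] F [ 0.7  0.9 -0.5] F_bed [ 0.5  0.6 -0.9] w -0.0004 bedpos [144.6  12.6  23.5] j [-0.69  0.35  0.29  1.96 -0.05  0.37  1.45]
```

>>> play_rows(steps=[{"xyz":[2.5,-1,-5],"turn":[0,-0.2,0.2],"claw":0},{"xyz":[2,0,-3.5],"turn":[0,0,0],"claw":0},{"xyz":[1,0,-2],"turn":[0,0,0],"claw":0},{"xyz":[3,-10,-1.3],"turn":[-0.2,0,-0.2],"claw":0},{"xyz":[3,-10,-1.3],"turn":[-0.3,-0.1,-0.3],"claw":0},{"xyz":[2.8,-9,-1.3],"turn":[-0.2,-0.1,-0.2],"claw":0}])

```text
t: 21.0
eef_pos: [0.6679, 0.2135, 0.1362]
tool_rot: [0.239, -0.133, 0.961, 0.03]
contact_force: [-0.2, 0.8, 0.0]
grip_width: 0.0001
```

```bash
python3 -c "
from h import *
togo([.144,-0.011,.014],tilt(2))"
```

```text
t 21.0 d [-0.9  1.3 -0.1] turn [ 0.32 -0.07  0.26] F [-0.2  0.8  0. ] F_bed [ 0.1  0.8 -0. ] w 0.0001 bedpos [144.5 -12.5  13.9] j [-0.62  0.36  0.26  1.96 -0.08  0.35  1.52]
```

>>> play_rows(steps=[{"xyz":[-4,-1,8],"turn":[0,0,0],"claw":0},{"xyz":[-5,14,2],"turn":[0,0,0],"claw":0},{"xyz":[-4,15,0],"turn":[0,0,0],"claw":0},{"xyz":[0,0,0],"turn":[0,0,0],"claw":0}])

```text
t: 21.4
eef_pos: [0.6562, 0.2334, 0.1464]
tool_rot: [0.238, -0.128, 0.962, 0.028]
contact_force: [0.2, 0.5, 0.8]
grip_width: 0.0002
```

```bash
python3 chk.py 11; python3 -c "
from h import *
togo([.144,0.011,.014],tilt(2))"
```

```text
top 377 z 2.8865584011966092 ((41.50688552856445, -19.59130859375), (80.53394317626953, 91.3856430053711), 87.87682342529297) 0.006714218350899308 -0.006894717871230182
heatsink 140 ((44.77030944824219, -3.7718238830566406), (35.19527053833008, 60.4881591796875), 85.89762115478516)
jaw top x [ 91.06421894  91.29341626  97.26215631 103.10139509 103.70110696]
side 274 z 3.2283644994678022 ((45.74101257324219, -1.8294868469238281), (84.14765930175781, 121.5536117553711), 2.2340691089630127) -0.012443031252175779 -0.00046543055889503504
heatsink 192 ((45.09077072143555, -2.431591033935547), (60.05955123901367, 41.14912414550781), 0.05006080120801926)
jaw top x [ 91.96388248  92.58049289  97.63569121 103.36003228 103.84971771]
t 21.5 d [  4.1   5.4 -10.1] turn [ 0.54 -0.11  1.12] F [-0.  -0.   0.5] F_bed [0.2 0.  0.4] w -0.0002 bedpos [144.4   7.   25.4] j [-0.71  0.34  0.31  1.96 -0.04  0.37  1.42]
```

View pics/s11c.png

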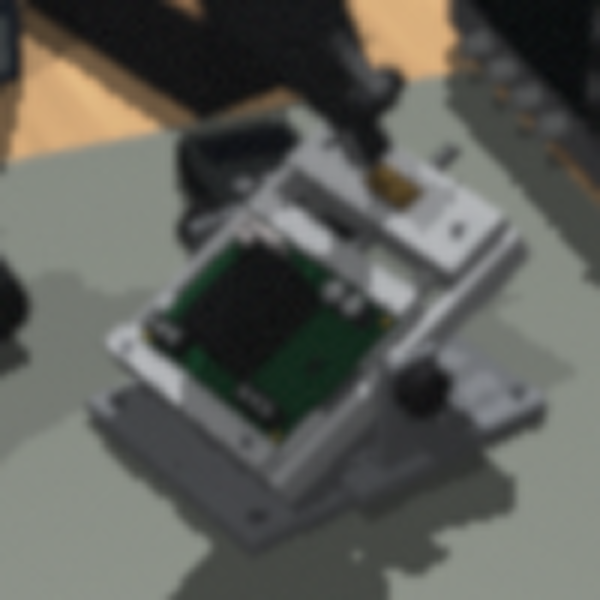

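View pics/t11c.png

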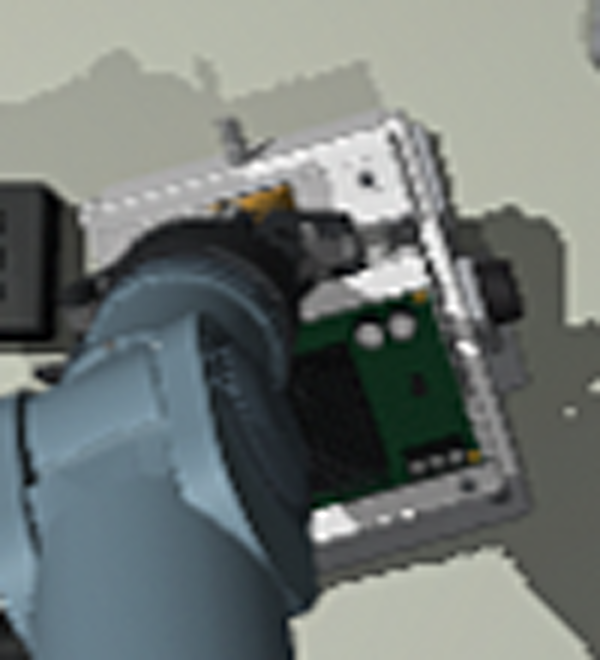

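The jaw has reached the board's edge (gap about 90 mm). Now one firmer clamping stroke.

>>> play_rows(steps=[{"xyz":[2.5,4,-6],"turn":[0.3,0,0.6],"claw":0},{"xyz":[2,3,-4],"turn":[0.2,0,0.4],"claw":0},{"xyz":[1,0,-2.5],"turn":[0,0,0],"claw":0},{"xyz":[2.5,-6,-1.8],"turn":[-0.2,0,-0.2],"claw":0},{"xyz":[2.5,-7,-1.8],"turn":[-0.3,-0.1,-0.3],"claw":0}])

```text
t: 22.0
eef_pos: [0.663, 0.232, 0.1367]
tool_rot: [0.236, -0.132, 0.962, 0.035]
contact_force: [-15.0, 1.0, 16.1]
grip_width: -0.0001
```

```bash
python3 -c "
from h import *
togo([.144,-0.011,.014],tilt(2))"
```

```text
t 22.0 d [  4.1 -17.3  -0.6] turn [-0.12 -0.5   0.23] F [-15.    1.   16.1] F_bed [-4.2  5.  21. ] w -0.0001 bedpos [145.    6.7  14.1] j [-0.65  0.37  0.26  1.95 -0.08  0.36  1.48]
```

>>> play_rows(steps=[{"xyz":[2.8,-8,-1.8],"turn":[-0.2,0,-0.2],"claw":0},{"xyz":[2.8,-8,-1.8],"turn":[-0.2,-0.1,-0.2],"claw":0}])

```text
t: 22.2
eef_pos: [0.665, 0.2247, 0.1368]
tool_rot: [0.235, -0.133, 0.962, 0.036]
contact_force: [-13.7, 3.4, 14.4]
grip_width: 0.0005
```

```bash
python3 -c "
from h import *
togo([.144,-0.011,.014],tilt(2))"
```

```text
t 22.2 d [ 2.  -9.9 -0.7] turn [-0.22 -0.62  0.08] F [-13.7   3.4  14.4] F_bed [-3.4  7.  18.6] w 0.0005 bedpos [145.   -0.9  14.2] j [-0.62  0.36  0.25  1.95 -0.09  0.36  1.51]
```

>>> play_rows(steps=[{"xyz":[2.8,-8,-1.8],"turn":[-0.1,0,0],"claw":0},{"xyz":[2.8,-8,-1.8],"turn":[-0.1,0,0],"claw":0}])

```text
t: 22.4
eef_pos: [0.6659, 0.2217, 0.1367]
tool_rot: [0.233, -0.139, 0.962, 0.042]
contact_force: [-14.4, 7.0, 14.5]
grip_width: 0.0002
```

```bash
python3 chk.py 12 | grep -A2 side; python3 -c "
from h import *
togo([.144,-0.011,.014],tilt(2))"
```

```text
side 272 z 3.5150408259504804 ((44.23240280151367, -3.312641143798828), (120.64559936523438, 83.35420227050781), 84.72200775146484) -0.005679808247230018 -0.0046857335986333175
heatsink 183 ((44.42060470581055, -2.3682498931884766), (59.2984504699707, 42.30278015136719), 0.2118818461894989)
jaw top x [ 91.57282882  92.38750633  97.45117024 101.49399168 101.78590538]
t 22.5 d [ 1.  -6.6 -0.6] turn [-0.69 -0.87 -0.68] F [-13.7   4.2  14.3] F_bed [-3.2  7.8 18.4] w 0.0001 bedpos [145.1  -4.4  14.1] j [-0.58  0.36  0.22  1.95 -0.12  0.36  1.56]
```

>>> play_rows(steps=[{"xyz":[3.5,-11,-2],"turn":[-0.3,-0.3,-0.3],"claw":0},{"xyz":[3.5,-11,-2],"turn":[-0.3,-0.3,-0.3],"claw":0}])

```text
t: 22.7
eef_pos: [0.6704, 0.2113, 0.136]
tool_rot: [0.238, -0.14, 0.96, 0.041]
contact_force: [0.2, -0.2, 0.1]
grip_width: 0.0002
```

```bash
python3 -c "
from h import *
togo([.144,-0.011,.014],tilt(2))"
```

```text
t 22.7 d [-3.4  3.4  0.1] turn [-0.65 -0.27 -0.88] F [ 0.2 -0.2  0.1] F_bed [ 0.2 -0.2 -0. ] w 0.0002 bedpos [146.  -15.2  12.7] j [-0.55  0.36  0.2   1.95 -0.13  0.35  1.59]
```

That stroke slipped off at the end. I'll repeat it once to confirm the wheel has stalled.

>>> play_rows(steps=[{"xyz":[-5,-1,8],"turn":[0,0,0],"claw":0},{"xyz":[-6,13,2],"turn":[-0.3,-0.2,-0.4],"claw":0},{"xyz":[-4,14,0],"turn":[-0.3,-0.2,-0.4],"claw":0},{"xyz":[0,0,0],"turn":[0,0,0],"claw":0}])

```text
t: 23.1
eef_pos: [0.6561, 0.2307, 0.1454]
tool_rot: [0.24, -0.13, 0.961, 0.032]
contact_force: [0.3, 1.4, 0.3]
grip_width: -0.0
```

```bash
python3 -c "
from h import *
togo([.144,0.008,.014],tilt(2))"
```

```text
t 23.1 d [ 5.7  2.3 -9.3] turn [0.07 0.05 0.51] F [0.3 1.4 0.3] F_bed [ 0.8  1.2 -0. ] w -0.0 bedpos [143.4   7.4  25.1] j [-0.68  0.34  0.29  1.97 -0.05  0.36  1.45]
```

>>> play_rows(steps=[{"xyz":[3,2,-5.5],"turn":[0,0,0.3],"claw":0},{"xyz":[2.5,1,-4],"turn":[0,0,0.2],"claw":0},{"xyz":[1,0,-2.5],"turn":[0,0,0],"claw":0},{"xyz":[2.5,-6,-1.8],"turn":[-0.2,0,-0.2],"claw":0},{"xyz":[2.5,-7,-1.8],"turn":[-0.3,-0.1,-0.3],"claw":0},{"xyz":[2.8,-8,-1.8],"turn":[-0.2,-0.1,-0.2],"claw":0}])

```text
t: 23.7
eef_pos: [0.6635, 0.2269, 0.1364]
tool_rot: [0.236, -0.135, 0.962, 0.036]
contact_force: [-15.1, 6.7, 14.1]
grip_width: -0.0002
```

```bash
python3 -c "
from h import *
togo([.144,-0.011,.014],tilt(2))"
```

```text
t 23.7 d [  3.5 -12.2  -0.3] turn [-0.21 -0.4  -0.11] F [-15.1   6.7  14.1] F_bed [-3.9 10.6 18.5] w -0.0002 bedpos [144.1   1.7  14.3] j [-0.63  0.36  0.25  1.95 -0.08  0.36  1.5 ]
```

The tangential force reached 10.6 N (normal 18.5 N) with the wheel close to stalling, against the 4–5 N needed to clamp. Backing off and inspecting.

>>> play_rows(steps=[{"xyz":[-4,-1,7],"turn":[0,0,0],"claw":0},{"xyz":[-10,0,20],"turn":[0,0,0],"claw":0},{"xyz":[-20,0,35],"turn":[0,0,0],"claw":0},{"xyz":[-35,0,35],"turn":[0,0,0],"claw":0},{"xyz":[-40,0,30],"turn":[0,0,0],"claw":0},{"xyz":[-40,0,30],"turn":[0,0,0],"claw":0},{"xyz":[-40,0,20],"turn":[0,0,0],"claw":0},{"xyz":[-20,0,0],"turn":[0,0,0],"claw":0},{"xyz":[0,0,0],"turn":[0,0,0],"claw":0},{"xyz":[0,0,0],"turn":[0,0,0],"claw":0}])

```text
t: 24.7
eef_pos: [0.4527, 0.214, 0.3179]
tool_rot: [0.237, -0.126, 0.963, 0.035]
contact_force: [0.5, -0.1, 0.6]
grip_width: -0.0001
```

```bash
python3 chk.py 13; python3 st.py; python3 -c "
from h import *
save('top','t13.png')"
```

```text
top 652 z 3.1918986615732208 ((41.9716911315918, -0.3979377746582031), (88.00727844238281, 120.89958953857422), 0.08725693821907043) 0.006425194285474316 -0.0016913807891811477
heatsink 170 ((44.619407653808594, -1.2629776000976562), (36.52376174926758, 61.20280456542969), 89.35961151123047)
jaw top x [ 77.23227874  81.42246934  95.49665111 102.73267222 103.34394278]
side 286 z 3.225114232150732 ((44.94294738769531, -3.0863914489746094), (123.4416275024414, 83.16613006591797), 87.3626937866211) -0.004172482984993369 -0.008713909712194696
heatsink 198 ((44.99791717529297, -2.179676055908203), (40.494239807128906, 59.895774841308594), 88.27678680419922)
jaw top x [ 91.20435029  91.58566723  96.87242777 102.42620296 102.97324857]
t 24.8 pos [0.4529 0.2137 0.317 ] y [-0.258  0.966  0.006] yang 104.96069589087158 z [ 0.447  0.125 -0.886] F [-0.2 -0.4 -0.9] w -0.0002717129154354964 j [-0.88 -0.28  0.21  2.18  0.33  0.81  0.99]
```

View pics/t13.png

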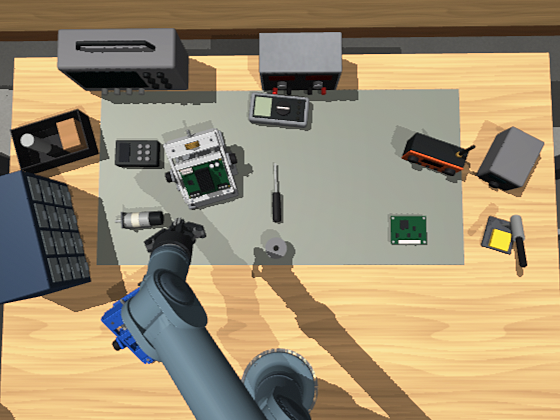

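View pics/t13c.png

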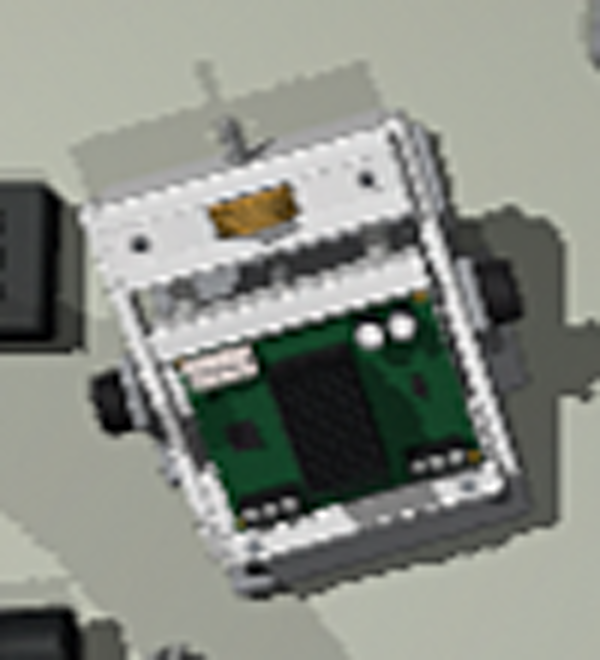

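View pics/s13c.png

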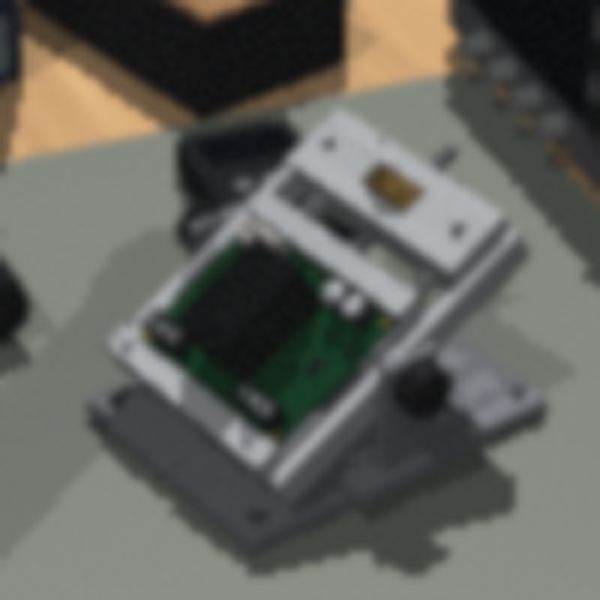

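The jaw lies along the board's upper edge, the board is flat and centred, and the bystanders are in place: meter (280,108), keypad (138,153), gearmotor (142,217), screwdriver (277,193), spool (275,245), controller (435,152) and logic board (407,228). The arm is clear of everything.

```bash
python3 -c "
from h import *
print(hand_in())"
```

```text
the job is handed in; nothing more can be done
None
```

I laid the board flat on the holder's ledges and clamped it by rolling the thumbwheel alone, then handed the job in at about 25 s. `hand_in()` gives no verdict.

- **Placing:** I gripped the board by its heatsink and set it on the ledges with light contact. After release it slid the last few millimetres down to the lower jaw.
- **Clamping:** Rolling the wheel to the right in about seven strokes closed the jaw roughly 9–10 mm, to the board's edge. On the last stroke the force along the rim rose to 10.6 N (about 3 N turns it freely, 4–5 N clamps), and the wheel was close to stalling.
- **Final check:** The heatsink centre reads x ≈ 44.6–45.0 mm and y ≈ -1 to -2 mm in the bed frame, and the board is flat on the ledges. No gap shows at the jaw. The bystanders look unmoved in the top picture, though I did not measure them.

**Did not fully agree:**
- Outlines fitted to the green board area were noisier than the heatsink fits: board centre x came out at 42–45 mm, and one side view showed a 2–3° rotation. I put this down to parts of the board being hidden.
- The grip force on the board could only be judged from the rim force, not measured.
- Two strokes stalled briefly at their start, and some slipped near their end; I made up for this with more strokes.

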